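# Fetch the rear valve key from the crowded hook and shut the gas valve

### The job

The gas valve has to be shut with the key that hangs last, next to the panel, on the crowded hook. Hang the two keys in front of it on the spare hook, take the rear key, seat it fully down over the blade on top of the valve (feel for the angle with a light push) and turn it clockwise to the stop, so that its bow stands across the pipe. Leave the key upright on the valve, do not force the hooks or the valve, and leave the beaker where it is.

Things in the scene. Friction and masses are not known exactly. Their poses are not given: they have to be found in the camera images.
- rack: key rack fixed on the bench: grey foot 115 x 250 mm, white upright panel 194 mm high with two level wire hooks side by side, 172 mm up; origin on the bench below the panel's front face, own -x points out of the panel along the hooks, towards the robot; z up. A big machine stands on the bench to the left, beyond y = 0.4 m
- hook_full: crowded hook, left or right on the panel; origin on the rod's axis where it leaves the panel. The 7 mm rod runs level 106 mm along own -x, then turns up: its tip, 120 mm out, tops the rod's upper side by 9 mm. Three keys hang on it about 31, 61 and 91 mm out
- hook_spare: empty hook, equal and parallel to the crowded one, 124 mm to its side; same origin and axes
- key_front_bow (a point): front key, farthest from the panel: centre of its bow, a closed steel stirrup 32 wide (own y) x 38.5 high x 10 thick (x, along the hook) with flat sides; opening 18 wide, from 12.5 mm below to 12 mm above this point, where its top bar rests on the rod. Its 25 x 25 mm head hangs 77.5 mm below this point. About 140 g, as all keys
- key_middle_bow (a point): middle key, same point of an equal bow; head 19 x 19 mm, ending 69.5 mm below this point
- key_rear_bow (a point): rear key, next to the panel, same point of an equal bow; head 19 (x) x 33 (y) mm, ending 85.5 mm below this point
- key_rear_mouth (a point): centre of the underside of the rear key's head, where its slot opens downward: 21.6 mm along own y (in the plane of the bow), 7.6 mm along x, 15 mm deep, edges barely broken
- gas_valve: bare metal valve fixed on a bench plate 85 x 150 mm, pipe along own y, z up; origin on the bench under its centre. On top a turning plug with an upright steel blade, 20 long x 6 thick x 12 mm high, its top edge and ends rounded 3 mm. The blade's angle is not reported: at the start its length lies 0.35 to 1.5 rad anticlockwise, from above, of the valve's x axis
- valve_seat (a point): on the plug's axis, 64 mm above the bench: the round shoulder (27 mm wide) at the blade's foot. The key's mouth rests on it when fully down, 9 to 12 mm higher when riding on the blade at a wrong angle. The plug turns stiffly (0.09 N m) clockwise to a fixed stop, shut, where the blade lies along the valve's x, across the pipe
- beaker_100: glass beaker, 55 mm wide, 71 mm high, loose on the bench near the robot; origin under its centre

How it is judged (in metres and radians):
On the way, in this order (a step that is already met when the one before it is completed fails the run):
1. the front and the middle key hang on the spare hook, the rear key still on its own (x of key_front_bow in the frame of hook_spare between -0.11 and -0.003 m and y of key_front_bow in the frame of hook_spare between -0.012 and 0.012 m and z of key_front_bow in the frame of hook_spare between -0.014 and -0.004 m and x of key_middle_bow in the frame of hook_spare between -0.11 and -0.003 m and y of key_middle_bow in the frame of hook_spare between -0.012 and 0.012 m and z of key_middle_bow in the frame of hook_spare between -0.014 and -0.004 m and distance between key_rear_bow and hook_full below 0.11 m), for 0.2 s.
2. the rear key is down over the blade on the shoulder (horizontal distance between key_rear_mouth and valve_seat below 0.003 m and z of key_rear_mouth in the frame of gas_valve between 0.061 and 0.067 m), for 0.1 s.
At the end, for the whole second after the job is handed in: The front and the middle key hang at rest on the spare hook between panel and tip; the rear key stands upright (within 7 degrees) on the valve, its mouth within 3 mm of the shoulder's height and 3 mm of its centre, released and at rest, with its bow within 0.18 rad of straight across the pipe (all of step 2 and x of key_front_bow in the frame of hook_spare between -0.11 and -0.003 m and y of key_front_bow in the frame of hook_spare between -0.012 and 0.012 m and z of key_front_bow in the frame of hook_spare between -0.014 and -0.004 m and x of key_middle_bow in the frame of hook_spare between -0.11 and -0.003 m and y of key_middle_bow in the frame of hook_spare between -0.012 and 0.012 m and z of key_middle_bow in the frame of hook_spare between -0.014 and -0.004 m and angle between the y axis of key_rear_mouth and the x axis of gas_valve, either way round below 0.18 rad and angle between key_rear_mouth's own z axis and vertical below 0.12 rad); the robot touches nothing.
It fails at once if the hooks are pushed or pulled with more than 25 N (contact force between any of hook_full, hook_spare and anything else above 25 N).
It fails at once if the valve is pushed or wrenched with more than 50 N (contact force between gas_valve and anything else above 50 N).
It fails at once if the beaker is moved by more than 30 mm (distance of beaker_100 from where it was at the start of the episode above 0.03 m).
It also fails if it takes over 72 s, if anything falls off the work surface, if the arm or the gripper's body presses on something with over 40 N, if the wrist force passes 120 N, or if a joint passes its speed limit or range.

### The arm

A 6-joint arm with a two-finger parallel gripper is mounted at the origin on a cart in front of the work surface, level with it; the furniture and walls round the work are solid. World frame = base frame: x ahead of the robot, y to its left, z up, the work surface at z = 0. Lengths are in m, angles in degrees, forces in N, time in s.
With the tool pointing down it reaches from about 0.4 to 0.825 m from the base axis. Payload 7 kg.
Tool frame: the origin (TCP) lies at the very end of the fingers, on their centre line; the grasp point (between the pads) lies 19 mm behind it (r.hold_point_z is the distance from the TCP to the grasp point, in m); z points along the fingers, y is the direction in which the jaws open and shut (so a half turn about z gives the same grasp; the last joint's range is limited). The gripper opens to 88 mm and grips with 3 to 60 N. Pads are 19 mm wide; open, the fingers measure 130 mm over their backs; the gripper's body (78 mm by 193 mm) begins 47 mm behind the grasp point.
Start: joints at [86.923, 20.546, 0.682, 0, -70.136, -16.507], TCP at [0.226, 0.636, 0.227] pointing down, gripper open.
Joint ranges: [-176.03, 176.03], [-82.01, 121.73], [-58.28, 71.71], [-173.87, 95.51], [-174.79, -0.11], [-173.66, 173.66]. Speed limits (degrees/s): [136.94, 136.94, 172.46, 180, 180, 180].

### API

Orientations are given as [roll, pitch, yaw] about the fixed x, y, z axes, in that order (R = Rz(yaw) Ry(pitch) Rx(roll)).
In Python, from plant import r gives the robot as it stands. The module is installed in compiled form; this text tells all that it offers.
- The arm moves only by the shell command python3 -m inch 'ROWS' [FORCE]. ROWS is text: rows parted by semicolons, each of 7 numbers parted by spaces: the shift along the tool's x, y, z in m, then the turn, a rotation vector about the tool's x, y, z in rad, then the opening, from 0 (shut) to 1 (fully open). In form: tx ty tz ax ay az jaw; .... A call has 1 to 20 rows; each row shifts and turns the commanded pose from where the row before left it, along the tool's axes as they then stand; what a row does not reach is not made up. A row lasts 1/12 s, in which the tool goes at most 41.7 mm and 7.16 degrees, less where a joint would pass 70% of its speed; a pose out of reach is approached as far as the arm can. A call with a gripper value outside its range is refused whole. The fingers move at their own pace and stop on an object; FORCE is the grip in N (left out, the last holds). Time passes only in rows, so rows that do not move let the fingers close. It gives the time, the measured TCP pose, the force and the opening at its end, in the units of the state.
- r.get_state(): the state, without advancing time (a new reading comes with each control period).
- r.capture(name): name is "side" or "top" or "wrist"; returns the picture (420x560x3 uint8, red, green, blue); there is no depth.
- r.camera_params(name): a dict with "vfov" (degrees; the focal length in pixels is half the picture's height over the tangent of half this angle, whatever the lens; pixels are square), "cx", "cy" (the principal point, pixels), "R" (3x3) and "t" (3): a world point X has camera coordinates R X + t. Camera axes: x right, y down, z forward; pixel columns grow to the right and rows downward; lengths in m; the calibration is good to about 2 mm. A picture is of the moment at which its call begins: read the wrist's pose just before it. camera_params takes no time and is no camera call; for the wrist camera it gives the pose at the moment of the call.
- r.close_job(): hands the job in, once; it reports no verdict.
Trained networks look in the newest picture that a camera, given by its name, has taken for a name from the list of things; names that differ only in an ending like _2 or _b are one class to them, and where a whole thing is asked for, a point or a joint stands for the part that bears it (a point fixed in the world has none). Each returns a list of dicts, best first, with "p" (0 to 1); they miss things now and then, are a little off and sometimes report something else, mostly with a low value. They report only what shows in the picture. A call takes as long as a camera call.
- r.recognise(target, camera): "xy" ([column, row] in pixels, amid what is visible of it).
The state is a dict: "time_s": time; "joints": joint angles; "qd": joint speeds; "joint_torque": joint torques, N m; "tcp_pos": TCP position; "eef_rot": TCP orientation; "contact_force": force on the tool from outside, world axes, zero at the start; "moment": the same for the moment, N m; "gripper_width": finger opening in m.
Only numpy, scipy, OpenCV 4.12 (cv2) and the standard library are available. Lean on these libraries where they do the work, as an engineer would, in place of code of your own. Each camera call takes 0.05 s, during which the arm holds its last target.

## Working session

There is one attempt and no reset: what is moved stays moved. The work goes in short steps, Python scripts to look and compute and a shell command to move; the robot and the scene stay as the last step left them, time stands still between calls to the robot, and variables do not carry over. Pictures are saved under pics/ and viewed, and the job is handed in when it is done.

```bash
ls; mkdir -p pics; cat > h.py <<'E'
import numpy as np, cv2
from plant import r
def cam(n):
    p=r.camera_params(n); R=np.array(p["R"]);t=np.array(p["t"]);f=210/np.tan(np.radians(p["vfov"]/2))
    return R,t,f,p["cx"],p["cy"]
def ray(n,uv):
    R,t,f,cx,cy=cam(n); d=R.T@np.array([(uv[0]-cx)/f,(uv[1]-cy)/f,1]); return -R.T@t,d/np.linalg.norm(d)
def atz(n,uv,z):
    c,d=ray(n,uv); return c+d*(z-c[2])/d[2]
def proj(n,X):
    R,t,f,cx,cy=cam(n); q=R@np.array(X)+t; return [round(float(cx+f*q[0]/q[2]),1),round(float(cy+f*q[1]/q[2]),1)]
def tri(obs):
    A=0;b=0
    for c,d in obs:
        M=np.eye(3)-np.outer(d,d);A=A+M;b=b+M@c
    x=np.linalg.solve(A,b); return x,[round(float(np.linalg.norm((np.eye(3)-np.outer(d,d))@(x-c))),4) for c,d in obs]
def snap(n,f):
    im=r.capture(n); cv2.imwrite(f"pics/{f}.png",im[:,:,::-1]); return im
E
python3 - <<'E'
from h import *
for n in("side","top","wrist"):
    snap(n,n+"0"); R,t,f,cx,cy=cam(n); print(n,(-R.T@t).round(3),f.round(1),R[2].round(2))
s=r.get_state();print({k:np.round(v,3).tolist() for k,v in s.items()})
for n in("side","top"):
  for o in("rack","hook_full","hook_spare","key_front_bow","key_middle_bow","key_rear_bow","key_rear_mouth","gas_valve","valve_seat","beaker_100"):
    print(n,o,[(np.round(a["xy"],0).tolist(),round(a["p"],2)) for a in r.recognise(o,n)[:3]])
E
```

```text
pics
side [0.459 0.632 0.634] 461.7 [ 0.07 -0.81 -0.58]
top [ 0.368 -0.069  0.982] 485.7 [ 0.18  0.03 -0.98]
wrist [0.301 0.609 0.384] 348.8 [-0.28  0.1  -0.96]
{'time_s': 0.15, 'joints': [86.924, 20.58, 0.647, -0.013, -70.137, -16.507], 'qd': [0.075, -0.132, 0.112, 0.096, 0.071, 0.063], 'joint_torque': [-0.001, -58.328, 29.329, 7.001, 0.009, -0.0], 'tcp_pos': [0.226, 0.636, 0.226], 'eef_rot': [179.93, -0.008, -19.588], 'contact_force': [-0.106, -1.041, -0.422], 'moment': [-0.037, 0.022, 0.037], 'gripper_width': 0.088}
side rack [([224.0, 294.0], 0.64), ([242.0, 248.0], 0.59)]
side hook_full [([244.0, 248.0], 0.72)]
side hook_spare [([259.0, 198.0], 0.85), ([291.0, 206.0], 0.51)]
side key_front_bow [([272.0, 274.0], 0.84), ([233.0, 272.0], 0.7)]
side key_middle_bow [([252.0, 269.0], 0.73)]
side key_rear_bow [([231.0, 274.0], 0.83)]
side key_rear_mouth [([233.0, 273.0], 0.72)]
side gas_valve [([235.0, 275.0], 0.71), ([296.0, 205.0], 0.56)]
side valve_seat [([290.0, 208.0], 0.66)]
side beaker_100 [([339.0, 247.0], 0.74)]
top rack [([192.0, 175.0], 0.41)]
top hook_full [([188.0, 176.0], 0.62)]
top hook_spare [([256.0, 183.0], 0.89)]
top key_front_bow [([188.0, 206.0], 0.68)]
top key_middle_bow [([188.0, 190.0], 0.84)]
top key_rear_bow [([190.0, 177.0], 0.65)]
top key_rear_mouth [([194.0, 175.0], 0.76)]
top gas_valve [([377.0, 226.0], 0.72)]
top valve_seat [([375.0, 229.0], 0.56)]
top beaker_100 [([285.0, 280.0], 0.81)]
```

```bash
python3 - <<'E'
import cv2
a=cv2.imread("pics/side0.png")[150:380,150:400];cv2.imwrite("pics/side0c.png",cv2.resize(a,None,fx=2.6,fy=2.6,interpolation=cv2.INTER_CUBIC))
a=cv2.imread("pics/top0.png")[120:320,150:430];cv2.imwrite("pics/top0c.png",cv2.resize(a,None,fx=2.8,fy=2.8,interpolation=cv2.INTER_CUBIC))
E
```

```text
(no output)
```

View pics/side0c.png

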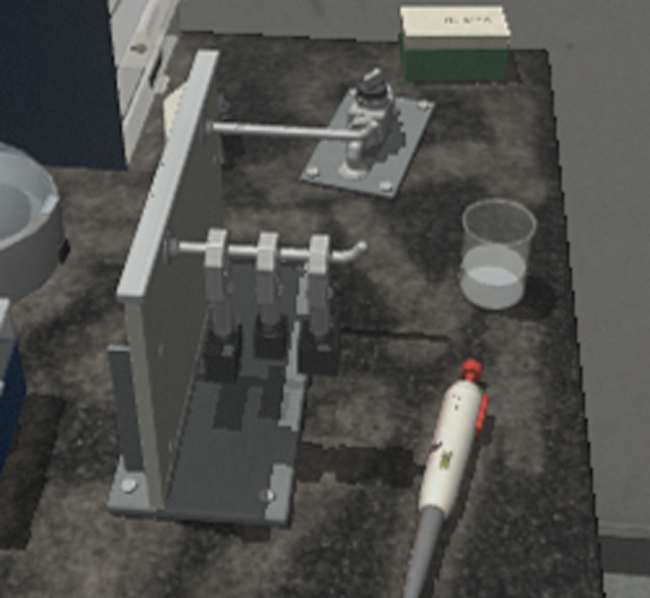

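View pics/top0c.png

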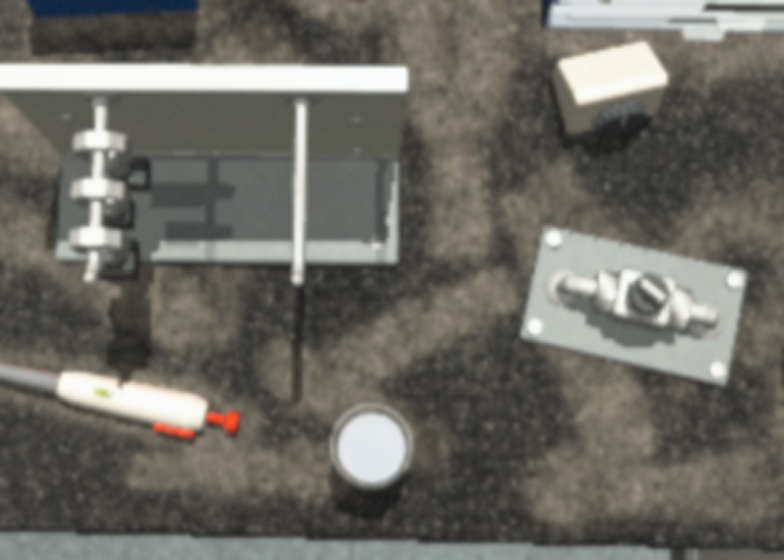

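View pics/top0.png

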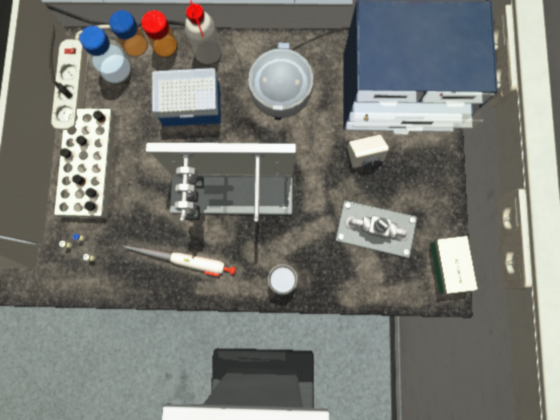

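```bash
python3 - <<'E'
from h import *
P=lambda u,v:(u/2.8+150,v/2.8+120)
Q=lambda u,v:(u/2.6+150,v/2.6+150)
for n,uv,z in [("full base",(100,98),.172),("full tip",(91,276),.183),("spare base",(301,100),.172),("spare tip",(297,280),.183),("panelR",(408,68),.194),("panelR front",(408,90),.194),("footR",(398,262),.008),("footL",(57,262),.008),
 ("k rear top",(99,140),.18),("k mid",(97,188),.18),("k front",(96,237),.18),
 ("blade",(648,293),.076),("v1",(546,228),.006),("v2",(746,271),.006),("v3",(727,384),.006),("v4",(521,338),.006),("beaker",(371,448),.071)]:
    print(n,atz("top",P(*uv),z).round(4))
for n,uv,z in [("full base",(178,249),.172),("full tip",(363,246),.183),("spare base",(212,127),.172),("spare corner",(365,134),.172),("kfront",(320,242),.185),("kmid",(268,240),.185),("krear",(216,236),.185),("blade",(374,73),.076)]:
    print("side",n,atz("side",Q(*uv),z).round(4))
E
```

```text
full base [0.6006 0.1048 0.172 ]
full tip [0.4874 0.1016 0.183 ]
spare base [ 0.6014 -0.02    0.172 ]
spare tip [ 0.4874 -0.0215  0.183 ]
panelR [ 0.6161 -0.0852  0.194 ]
panelR front [ 0.6024 -0.0854  0.194 ]
footR [ 0.5283 -0.0839  0.008 ]
footL [0.5234 0.1646 0.008 ]
k rear top [0.5718 0.1022 0.18  ]
k mid [0.5418 0.1017 0.18  ]
k front [0.5116 0.1006 0.18  ]
blade [ 0.4994 -0.2502  0.076 ]
v1 [ 0.5558 -0.1911  0.006 ]
v2 [ 0.527  -0.3347  0.006 ]
v3 [ 0.4454 -0.3189  0.006 ]
v4 [ 0.4751 -0.173   0.006 ]
beaker [ 0.3929 -0.0671  0.071 ]
side full base [0.5946 0.106  0.172 ]
side full tip [0.486  0.1048 0.183 ]
side spare base [ 0.5965 -0.02    0.172 ]
side spare corner [ 0.4936 -0.0228  0.172 ]
side kfront [0.5108 0.1062 0.185 ]
side kmid [0.5408 0.1076 0.185 ]
side krear [0.5712 0.1072 0.185 ]
side blade [ 0.4994 -0.2518  0.076 ]
```

View pics/wrist0.png

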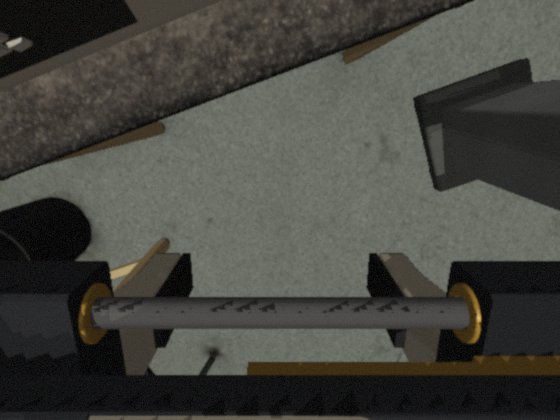

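View pics/side0.png

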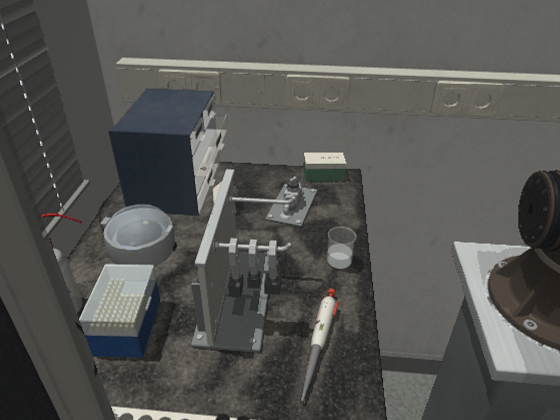

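```bash
cat >> h.py <<'E'
def plan(x,y,z,yaw=None):
    from scipy.spatial.transform import Rotation as Ro
    s=r.get_state(); R=Ro.from_euler("xyz",s["eef_rot"],degrees=True)
    d=np.array([x,y,z])-s["tcp_pos"]; 
    print("t",round(s["time_s"],2),"tcp",np.round(s["tcp_pos"],4),"rot",np.round(s["eef_rot"],2),"F",np.round(s["contact_force"],1),"M",np.round(s["moment"],2),"w",round(s["gripper_width"],4))
    print(" tool shift",R.inv().apply(d).round(4),"dist",np.linalg.norm(d).round(4))
    if yaw is not None:
        w=(R.inv()*Ro.from_euler("xyz",[180,0,yaw],degrees=True)).as_rotvec(); print(" rotvec",w.round(4),"deg",np.degrees(np.linalg.norm(w)).round(2))
E
python3 - <<'E'
from h import *
plan(.42,.1,.30,1.1)
E
```

```text
t 1.15 tcp [0.2262 0.6359 0.2266] rot [180.    -0.   -19.58] F [-0.5 -0.3  0. ] M [-0.03 -0.04  0.02] w 0.0875
 tool shift [ 0.3622  0.44   -0.0734] dist 0.5746
 rotvec [ 0.    -0.    -0.361] deg 20.68
```

```bash
python3 -m inch '.0172 .0264 -.0063 0 0 0 1;.0172 .0264 -.0063 0 0 0 1;.0172 .0264 -.0063 0 0 0 1;.0172 .0264 -.0063 0 0 0 1;.0172 .0264 -.0063 0 0 0 1;.0172 .0264 -.0063 0 0 0 1;.0172 .0264 -.0063 0 0 0 1;.0172 .0264 -.0063 0 0 0 1;.0172 .0264 -.0063 0 0 0 1;.0172 .0264 -.0063 0 0 0 1;0 0 0 0 0 -.09 1;0 0 0 0 0 -.09 1;0 0 0 0 0 -.09 1;0 0 0 0 0 -.091 1'; python3 - <<'E'
from h import *
plan(.41,.1,.30,1.1)
E
```

```text
time_s: 2.32
tcp_pos: [0.2999, 0.3293, 0.29]
eef_rot: [-179.9, -0.0, 1.3]
contact_force: [-0.0, 0.7, 0.3]
gripper_width: 0.0874
t 2.32 tcp [0.2999 0.3293 0.29  ] rot [-1.7994e+02 -2.0000e-02  1.3200e+00] F [-0.   0.7  0.3] M [-0.05 -0.02 -0.01] w 0.0874
 tool shift [ 0.1048  0.2317 -0.0102] dist 0.2545
 rotvec [-0.0011 -0.0003  0.0039] deg 0.23
```

```bash
python3 -m inch '.0131 .029 -.0013 0 0 0 .6;.0131 .029 -.0013 0 0 0 .6;.0131 .029 -.0013 0 0 0 .6;.0131 .029 -.0013 0 0 0 .6;.0131 .029 -.0013 0 0 0 .6;.0131 .029 -.0013 0 0 0 .6;.0131 .029 -.0013 0 0 0 .6;.0131 .029 -.0013 0 0 0 .6;0 0 0 0 0 0 .6;0 0 0 0 0 0 .6'; python3 - <<'E'
from h import *
print([x.round(3) for x in cam("wrist")[:2]])
snap("wrist","w1"); print(-cam("wrist")[0].T@cam("wrist")[1])
for o in("hook_full","hook_spare","key_front_bow","key_middle_bow","key_rear_bow"):
    print(o,[(np.round(a["xy"],0).tolist(),round(a["p"],2)) for a in r.recognise(o,"wrist")[:3]])
for X in [(.601,.1045,.172),(.6014,-.0195,.172),(.509,.1025,.172),(.4,-.07,.07)]: print(proj("wrist",X))
plan(.51,.1025,.30,1.1)
E
```

```text
time_s: 3.15
tcp_pos: [0.4094, 0.0981, 0.3001]
eef_rot: [-180.0, -0.0, 0.9]
contact_force: [0.5, -0.1, 0.4]
gripper_width: 0.0523
[array([[ 0.015, -1.   , -0.001],
       [-0.956, -0.015,  0.293],
       [-0.293, -0.004, -0.956]]), array([0.092, 0.335, 0.582])]
[0.4889639  0.10026605 0.45782921]
hook_full [([274.0, 56.0], 0.64)]
hook_spare [([441.0, 53.0], 0.56)]
key_front_bow [([276.0, 74.0], 0.84)]
key_middle_bow [([277.0, 30.0], 0.76)]
key_rear_bow [([280.0, 10.0], 0.82)]
[279.4, -67.4]
[459.0, -63.6]
[279.5, 75.5]
[428.8, 187.9]
t 3.45 tcp [0.4088 0.1005 0.3   ] rot [-1.7999e+02 -1.0000e-02  1.2000e+00] F [ 0.8  0.4 -0.4] M [ 0.   -0.01 -0.02] w 0.0528
 tool shift [1.012e-01 1.000e-04 0.000e+00] dist 0.1012
 rotvec [-0.0001 -0.0001  0.0018] deg 0.1
```

View pics/w1.png

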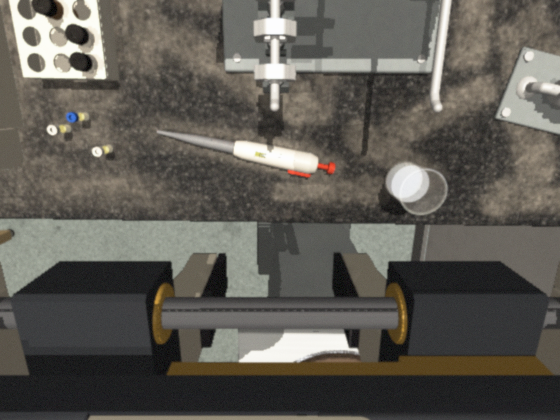

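```bash
python3 - <<'E'
from h import *
for n,uv,z in [("kf",(275,71),.1825),("kfL",(254,71),.1825),("kfR",(296,71),.1825),("km",(277,27),.1825),("tip",(274.5,103),.184),("rod",(275,50),.1755),("sparetip",(437,105),.184),("spare rod",(444,30),.1755),("footcorner",(437,72),.008),("footcornerL",(224,72),.008)]: print(n,atz("wrist",uv,z).round(4))
x,e=tri([ray("wrist",(275,71)),ray("top",(188-150/2.8*0-3.7,204.6)),ray("side",(320/2.6+150,242/2.6+150))]); print(x,e)
E
```

```text
kf [0.5113 0.1059 0.1825]
kfL [0.511  0.1213 0.1825]
kfR [0.5116 0.0904 0.1825]
km [0.5405 0.105  0.1825]
tip [0.4888 0.1059 0.184 ]
rod [0.5264 0.1062 0.1755]
sparetip [ 0.4899 -0.0162  0.184 ]
spare rod [ 0.5424 -0.017   0.1755]
footcorner [ 0.5286 -0.0864  0.008 ]
footcornerL [0.5233 0.1696 0.008 ]
[0.51135114 0.10294616 0.18142549] [0.003, 0.0026, 0.0007]
```

```bash
python3 -m inch '.0256 -.0004 0 0 0 0 .6;.0256 -.0004 0 0 0 0 .6;.0256 -.0003 0 0 0 0 .6;.0256 -.0003 0 0 0 0 .6;0 0 .02 0 0 0 .6;0 0 .03 0 0 0 .6;0 0 .03 0 0 0 .6;0 0 .025 0 0 0 .6;0 0 .02 0 0 0 .6;0 0 .01 0 0 0 .6;0 0 .01 0 0 0 .6;0 0 .009 0 0 0 .6;0 0 0 0 0 0 .6'; python3 - <<'E'
from h import *
plan(.511,.104,.146,1.1)
snap("side","s2");a=cv2.imread("pics/s2.png")[170:330,170:350];cv2.imwrite("pics/s2c.png",cv2.resize(a,None,fx=3.6,fy=3.6,interpolation=cv2.INTER_CUBIC))
snap("wrist","w2")
E
```

```text
time_s: 4.53
tcp_pos: [0.5109, 0.1032, 0.1449]
eef_rot: [180.0, 0.1, 1.1]
contact_force: [-0.5, -1.1, -0.9]
gripper_width: 0.0527
t 4.53 tcp [0.5109 0.1032 0.1449] rot [1.7997e+02 8.0000e-02 1.1200e+00] F [-0.5 -1.1 -0.9] M [-0.06  0.03  0.03] w 0.0527
 tool shift [ 0.0001 -0.0008 -0.0011] dist 0.0014
 rotvec [0.0005 0.0013 0.0004] deg 0.09
```

View pics/s2c.png

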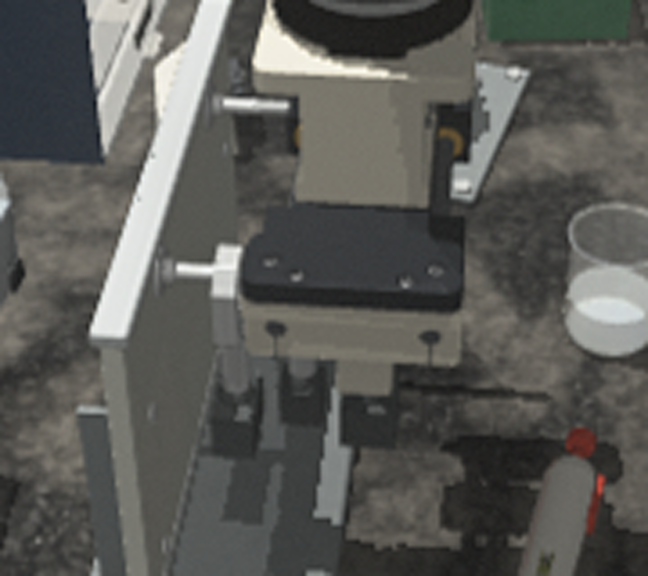

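View pics/w2.png

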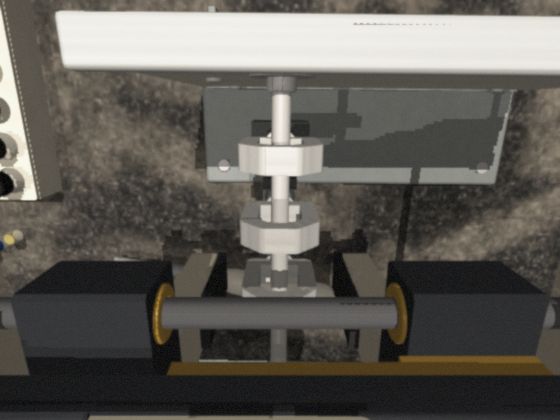

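```bash
python3 -m inch '0 0 0 0 0 0 .3;0 0 0 0 0 0 .2;0 0 0 0 0 0 .1;0 0 0 0 0 0 .1;0 0 0 0 0 0 .1;0 0 0 0 0 0 .1' 35; python3 -m inch '0 0 -.004 0 0 0 .1;0 0 -.004 0 0 0 .1;0 0 -.005 0 0 0 .1;0 0 0 0 0 0 .1';python3 - <<'E'
from h import *
plan(.46,.102,.158,1.1)
snap("wrist","w3")
E
```

```text
time_s: 5.13
tcp_pos: [0.5117, 0.103, 0.1464]
eef_rot: [-180.0, -0.0, 1.1]
contact_force: [-0.0, -0.1, 3.5]
gripper_width: 0.0312
time_s: 5.47
tcp_pos: [0.5119, 0.1032, 0.1601]
eef_rot: [-180.0, -0.1, 1.1]
contact_force: [-0.0, -0.1, -1.0]
gripper_width: 0.0315
t 5.47 tcp [0.5119 0.1032 0.1601] rot [-1.7997e+02 -7.0000e-02  1.1100e+00] F [-0.  -0.1 -1. ] M [-0.   -0.05 -0.04] w 0.0315
 tool shift [-0.0519  0.0002  0.002 ] dist 0.052
 rotvec [-0.0005 -0.0013  0.0002] deg 0.08
```

View pics/w3.png

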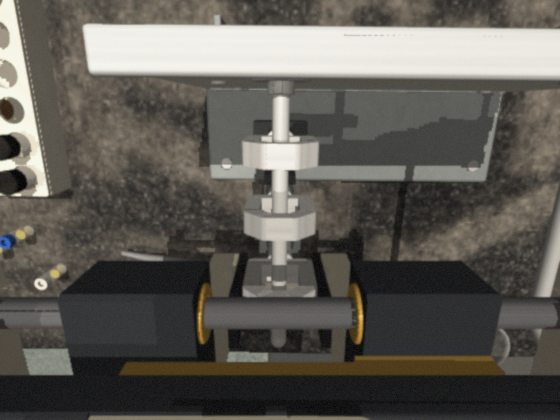

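```bash
python3 -m inch '-.008 0 0 0 0 0 .1;-.01 0 0 0 0 0 .1;-.01 0 0 0 0 0 .1;-.01 0 0 0 0 0 .1;-.01 0 0 0 0 0 .1;-.01 0 0 0 0 0 .1;-.008 0 0 0 0 0 .1;0 0 0 0 0 0 .1;0 0 0 0 0 0 .1';python3 - <<'E'
from h import *
plan(.445,-.022,.160,1.1)
snap("side","s4");a=cv2.imread("pics/s4.png")[170:330,170:350];cv2.imwrite("pics/s4c.png",cv2.resize(a,None,fx=3.6,fy=3.6,interpolation=cv2.INTER_CUBIC))
E
```

```text
time_s: 6.27
tcp_pos: [0.4452, 0.102, 0.1594]
eef_rot: [-180.0, -0.1, 1.2]
contact_force: [-0.2, 0.3, -1.6]
gripper_width: 0.0317
t 6.27 tcp [0.4452 0.102  0.1594] rot [-1.7997e+02 -5.0000e-02  1.1600e+00] F [-0.2  0.3 -1.6] M [-0.02 -0.08 -0.01] w 0.0317
 tool shift [-0.0028  0.1239 -0.0007] dist 0.124
 rotvec [-0.0005 -0.0009  0.001 ] deg 0.08
```

View pics/s4c.png

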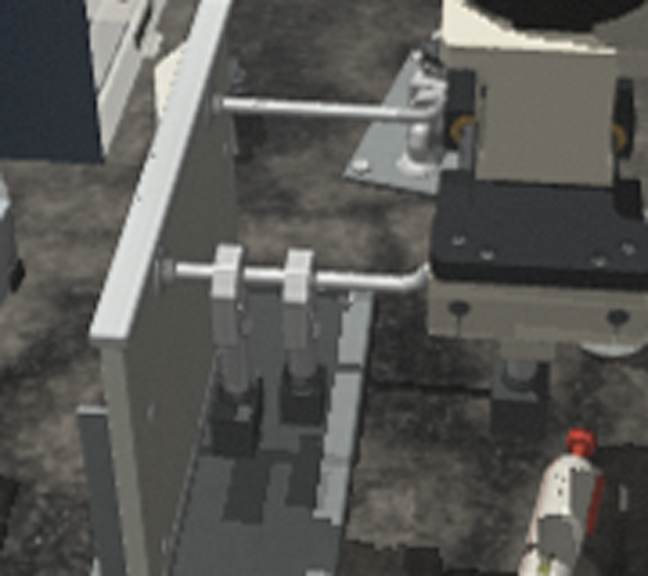

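```bash
python3 -m inch '0 .014 0 0 0 0 .1;0 .025 0 0 0 0 .1;0 .025 0 0 0 0 .1;0 .025 0 0 0 0 .1;0 .02 0 0 0 0 .1;0 .015 0 0 0 0 .1;0 0 0 0 0 0 .1;0 0 0 0 0 0 .1';python3 - <<'E'
from h import *
plan(.57,-.0195,.160,1.1)
snap("wrist","w5")
E
```

```text
time_s: 6.98
tcp_pos: [0.4482, -0.0229, 0.1588]
eef_rot: [180.0, 0.0, 1.0]
contact_force: [-0.1, 0.4, -0.7]
gripper_width: 0.0319
t 6.98 tcp [ 0.4482 -0.0229  0.1588] rot [1.7999e+02 1.0000e-02 9.8000e-01] F [-0.1  0.4 -0.7] M [-0.01 -0.05  0.01] w 0.0319
 tool shift [ 0.1218 -0.0014 -0.0012] dist 0.1219
 rotvec [ 0.0001  0.0001 -0.002 ] deg 0.12
```

View pics/w5.png

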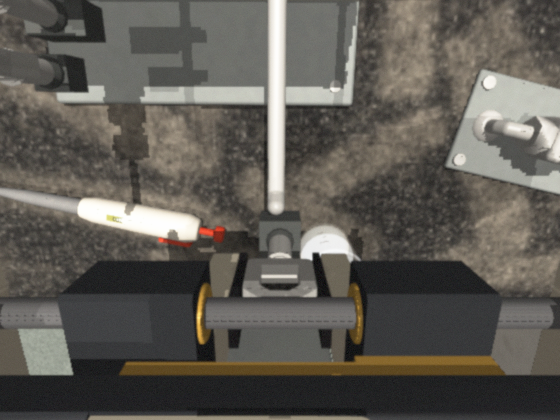

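```bash
python3 -m inch '.008 -.0012 0 0 0 0 .1;.012 0 0 0 0 0 .1;.012 0 0 0 0 0 .1;.012 0 0 0 0 0 .1;.012 0 0 0 0 0 .1;.012 0 0 0 0 0 .1;.012 0 0 0 0 0 .1;.012 0 0 0 0 0 .1;.012 0 0 0 0 0 .1;.01 0 0 0 0 0 .1;.008 0 0 0 0 0 .1;0 0 0 0 0 0 .1;0 0 0 0 0 0 .1';python3 - <<'E'
from h import *
plan(.57,-.0195,.146,1.1)
snap("wrist","w6")
E
```

```text
time_s: 8.12
tcp_pos: [0.5697, -0.0188, 0.1586]
eef_rot: [180.0, 0.0, 1.1]
contact_force: [-0.6, -0.5, -1.2]
gripper_width: 0.0313
t 8.12 tcp [ 0.5697 -0.0188  0.1586] rot [1.7999e+02 5.0000e-02 1.0800e+00] F [-0.6 -0.5 -1.2] M [ 0.02 -0.04 -0.01] w 0.0313
 tool shift [0.0003 0.0007 0.0126] dist 0.0126
 rotvec [ 0.0001  0.0008 -0.0004] deg 0.05
```

View pics/w6.png

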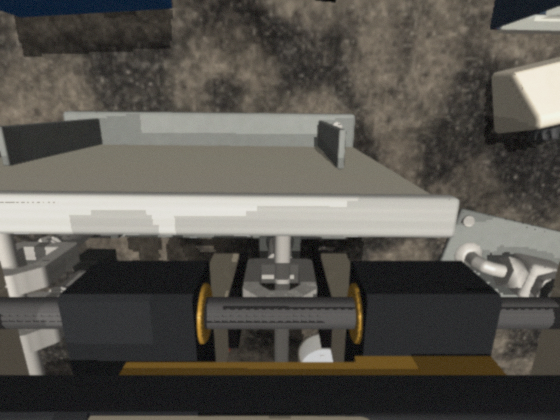

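```bash
python3 -m inch '0 0 .005 0 0 0 .1;0 0 .004 0 0 0 .1;0 0 .003 0 0 0 .1;0 0 0 0 0 0 .1;0 0 0 0 0 0 .2;0 0 0 0 0 0 .6;0 0 0 0 0 0 .6;0 0 0 0 0 0 .6;0 0 -.01 0 0 0 .6;0 0 -.02 0 0 0 .6;0 0 -.025 0 0 0 .6;0 0 -.02 0 0 0 .6;0 0 0 0 0 0 .6';python3 - <<'E'
from h import *
plan(.541,.1038,.215,1.1)
snap("wrist","w7");snap("side","s7");snap("top","t7")
a=cv2.imread("pics/s7.png")[150:310,170:350];b=cv2.imread("pics/t7.png")[130:290,170:350]
cv2.imwrite("pics/c7.png",cv2.resize(np.hstack([a,b]),None,fx=2.2,fy=2.2,interpolation=cv2.INTER_CUBIC))
E
```

```text
time_s: 9.25
tcp_pos: [0.5722, -0.0187, 0.2276]
eef_rot: [-180.0, -0.4, 1.1]
contact_force: [0.4, -0.3, -0.4]
gripper_width: 0.0525
t 9.25 tcp [ 0.5722 -0.0187  0.2276] rot [-179.97   -0.44    1.14] F [ 0.4 -0.3 -0.4] M [ 0.02 -0.19 -0.02] w 0.0525
 tool shift [-0.0289 -0.123   0.0124] dist 0.127
 rotvec [-0.0005 -0.0078  0.0007] deg 0.45
```

View pics/w7.png

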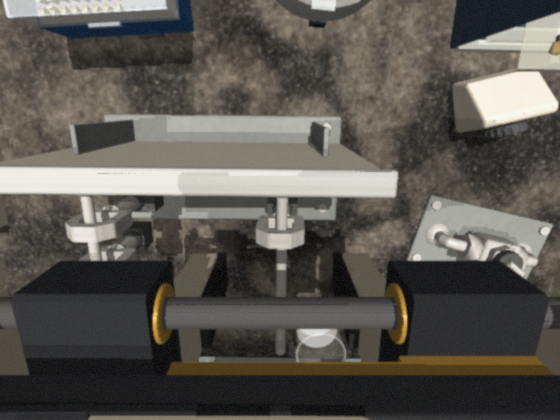

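View pics/c7.png

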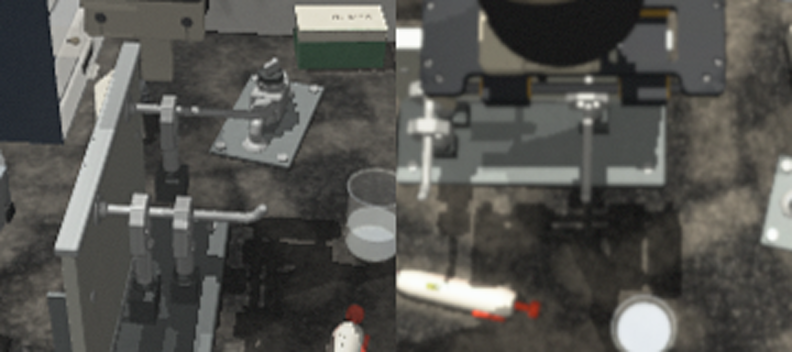

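```bash
python3 -m inch '-.0055 -.015 0 0 0 0 .6;-.0055 -.028 0 0 0 0 .6;-.0055 -.03 0 0 0 0 .6;-.0055 -.028 0 0 0 0 .6;-.0055 -.022 0 0 0 0 .6;0 0 0 0 0 0 .6;0 0 0 0 0 0 .6';python3 - <<'E'
from h import *
plan(.541,.1038,.146,1.1)
snap("wrist","w8")
E
```

```text
time_s: 9.98
tcp_pos: [0.5392, 0.1046, 0.2212]
eef_rot: [180.0, 0.1, 1.2]
contact_force: [-0.1, -0.1, 0.4]
gripper_width: 0.0527
t 9.98 tcp [0.5392 0.1046 0.2212] rot [1.7996e+02 9.0000e-02 1.2200e+00] F [-0.1 -0.1  0.4] M [-0.1  -0.03 -0.03] w 0.0527
 tool shift [0.0019 0.0008 0.0752] dist 0.0752
 rotvec [0.0007 0.0015 0.0022] deg 0.15
```

View pics/w8.png

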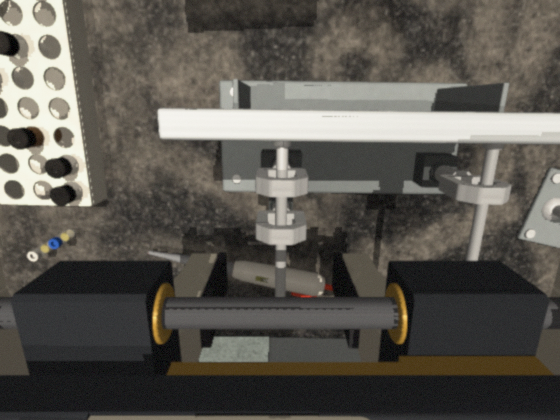

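```bash
python3 -m inch '.0015 0 .015 0 0 0 .6;0 0 .02 0 0 0 .6;0 0 .02 0 0 0 .6;0 0 .012 0 0 0 .6;0 0 .008 0 0 0 .6;0 0 0 0 0 0 .6;0 0 0 0 0 0 .3;0 0 0 0 0 0 .2;0 0 0 0 0 0 .1;0 0 0 0 0 0 .1;0 0 0 0 0 0 .1;0 0 0 0 0 0 .1' 35;python3 -c "
from h import *
plan(.54,.1038,.159,1.1)"; python3 -m inch '0 0 -.004 0 0 0 .1;0 0 -.005 0 0 0 .1;0 0 -.004 0 0 0 .1;0 0 0 0 0 0 .1;0 0 0 0 0 0 .1';python3 - <<'E'
from h import *
plan(.445,.102,.159,1.1)
snap("wrist","w9")
E
```

```text
time_s: 11.03
tcp_pos: [0.5418, 0.1039, 0.1477]
eef_rot: [-180.0, -0.1, 1.1]
contact_force: [-0.3, 0.5, 3.3]
gripper_width: 0.0318
t 11.03 tcp [0.5418 0.1039 0.1477] rot [-1.7998e+02 -7.0000e-02  1.1200e+00] F [-0.3  0.5  3.3] M [-0.18  0.09 -0.01] w 0.0318
 tool shift [-0.0018  0.     -0.0113] dist 0.0114
 rotvec [-0.0004 -0.0013  0.0003] deg 0.08
time_s: 11.45
tcp_pos: [0.5415, 0.1039, 0.1603]
eef_rot: [-180.0, -0.0, 1.1]
contact_force: [0.0, -0.8, -1.4]
gripper_width: 0.0318
t 11.45 tcp [0.5415 0.1039 0.1603] rot [-1.7998e+02 -2.0000e-02  1.1000e+00] F [ 0.  -0.8 -1.4] M [-0.02 -0.05  0.02] w 0.0318
 tool shift [-0.0965  0.      0.0012] dist 0.0965
 rotvec [-0.0004 -0.0004  0.    ] deg 0.03
```

View pics/w9.png

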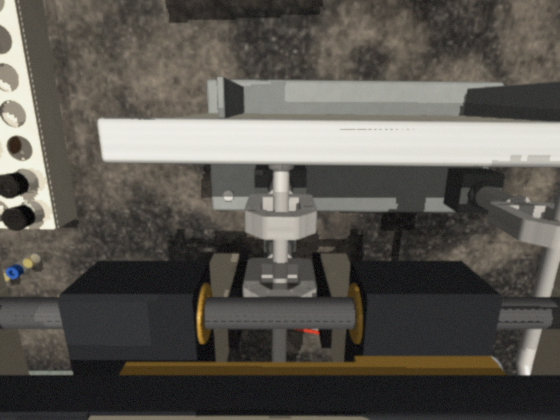

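```bash
python3 -m inch '-.008 0 0 0 0 0 .1;-.012 0 0 0 0 0 .1;-.012 0 0 0 0 0 .1;-.012 0 0 0 0 0 .1;-.012 0 0 0 0 0 .1;-.012 0 0 0 0 0 .1;-.012 0 0 0 0 0 .1;-.009 0 0 0 0 0 .1;-.007 0 0 0 0 0 .1;0 .015 0 0 0 0 .1;0 .025 0 0 0 0 .1;0 .025 0 0 0 0 .1;0 .025 0 0 0 0 .1;0 .02 0 0 0 0 .1;0 .013 0 0 0 0 .1;0 0 0 0 0 0 .1;0 0 0 0 0 0 .1';python3 - <<'E'
from h import *
plan(.53,-.0203,.159,1.1)
snap("wrist","w10")
E
```

```text
time_s: 12.92
tcp_pos: [0.4476, -0.0215, 0.16]
eef_rot: [-180.0, -0.0, 1.0]
contact_force: [0.0, -0.0, -1.8]
gripper_width: 0.0316
t 12.92 tcp [ 0.4476 -0.0215  0.16  ] rot [-1.80e+02 -1.00e-02  1.01e+00] F [ 0.  -0.  -1.8] M [-0.01  0.   -0.01] w 0.0316
 tool shift [0.0824 0.0003 0.001 ] dist 0.0824
 rotvec [-0.0001 -0.0002 -0.0016] deg 0.09
```

View pics/w10.png

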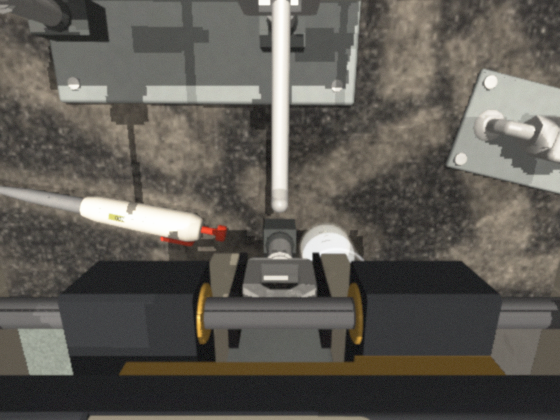

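```bash
python3 -m inch '.008 0 0 0 0 0 .1;.012 0 0 0 0 0 .1;.013 0 0 0 0 0 .1;.013 0 0 0 0 0 .1;.013 0 0 0 0 0 .1;.013 0 0 0 0 0 .1;.01 0 0 0 0 0 .1;0 0 0 0 0 0 .1;0 0 .004 0 0 0 .1;0 0 .005 0 0 0 .1;0 0 .003 0 0 0 .1;0 0 0 0 0 0 .1;0 0 0 0 0 0 .2;0 0 0 0 0 0 .6;0 0 0 0 0 0 .6;0 0 0 0 0 0 .6;0 0 -.012 0 0 0 .6;0 0 -.022 0 0 0 .6;0 0 -.025 0 0 0 .6;0 0 -.015 0 0 0 .6';python3 - <<'E'
from h import *
plan(.571,.1044,.22,1.1)
snap("wrist","w11")
E
```

```text
time_s: 14.63
tcp_pos: [0.5305, -0.0195, 0.2244]
eef_rot: [180.0, -0.1, 1.1]
contact_force: [0.0, -0.4, 0.2]
gripper_width: 0.0524
t 14.63 tcp [ 0.5305 -0.0195  0.2244] rot [ 1.80e+02 -1.40e-01  1.12e+00] F [ 0.  -0.4  0.2] M [-0.05 -0.17 -0.  ] w 0.0524
 tool shift [ 0.0429 -0.1231  0.0045] dist 0.1305
 rotvec [ 0.     -0.0024  0.0004] deg 0.14
```

View pics/w11.png

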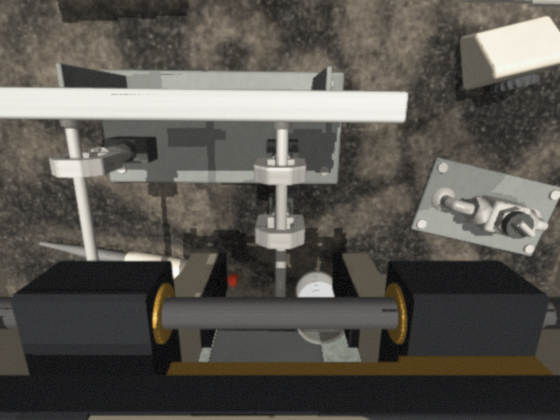

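```bash
python3 -m inch '.006 -.015 0 0 0 0 .6;.009 -.028 0 0 0 0 .6;.009 -.03 0 0 0 0 .6;.009 -.028 0 0 0 0 .6;.0085 -.022 0 0 0 0 .6;0 0 0 0 0 0 .6;0 0 0 0 0 0 .6';python3 - <<'E'
from h import *
plan(.571,.1044,.146,1.1)
snap("wrist","w12");snap("side","s12");a=cv2.imread("pics/s12.png")[170:330,170:350];cv2.imwrite("pics/s12c.png",cv2.resize(a,None,fx=3.6,fy=3.6,interpolation=cv2.INTER_CUBIC))
E
```

```text
time_s: 15.27
tcp_pos: [0.5688, 0.1057, 0.2208]
eef_rot: [180.0, 0.1, 1.2]
contact_force: [-0.2, -0.2, -0.1]
gripper_width: 0.0526
t 15.27 tcp [0.5688 0.1057 0.2208] rot [1.7997e+02 8.0000e-02 1.2100e+00] F [-0.2 -0.2 -0.1] M [-0.13  0.01  0.  ] w 0.0526
 tool shift [0.0023 0.0013 0.0748] dist 0.0749
 rotvec [0.0006 0.0014 0.0019] deg 0.14
```

View pics/w12.png

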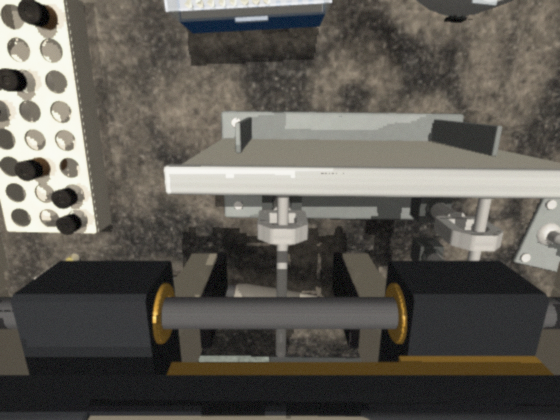

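View pics/s12c.png

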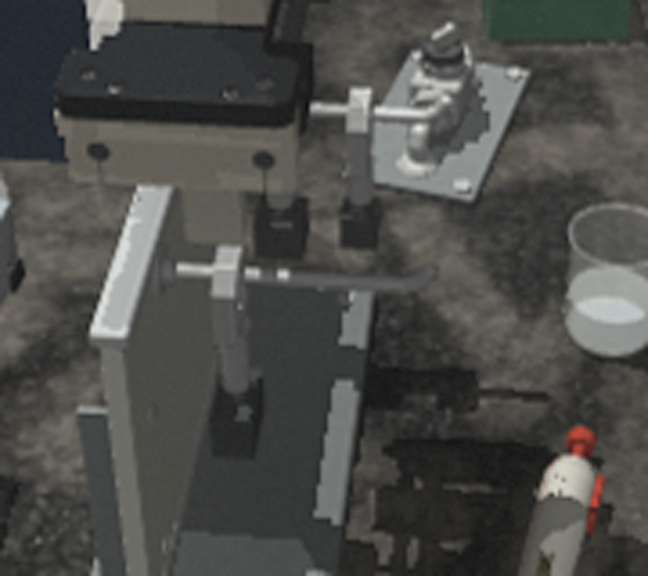

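```bash
python3 -m inch '.001 .0005 .015 0 0 0 .6;0 0 .02 0 0 0 .6;0 0 .02 0 0 0 .6;0 0 .012 0 0 0 .6;0 0 .008 0 0 0 .6;0 0 0 0 0 0 .6;0 0 0 0 0 0 .3;0 0 0 0 0 0 .2;0 0 0 0 0 0 .1;0 0 0 0 0 0 .1;0 0 0 0 0 0 .1;0 0 0 0 0 0 .1' 40; python3 -m inch '0 0 -.004 0 0 0 .1;0 0 -.005 0 0 0 .1;0 0 -.004 0 0 0 .1;0 0 0 0 0 0 .1;0 0 0 0 0 0 .1';python3 - <<'E'
from h import *
plan(.44,.102,.159,1.1)
snap("wrist","w13")
E
```

```text
time_s: 16.37
tcp_pos: [0.5704, 0.104, 0.1478]
eef_rot: [-180.0, -0.1, 1.1]
contact_force: [-1.2, 0.6, 4.2]
gripper_width: 0.0315
time_s: 16.78
tcp_pos: [0.57, 0.1039, 0.1602]
eef_rot: [-180.0, -0.0, 1.1]
contact_force: [-0.6, 0.7, -1.8]
gripper_width: 0.0315
t 16.78 tcp [0.57   0.1039 0.1602] rot [-1.7998e+02 -2.0000e-02  1.1000e+00] F [-0.6  0.7 -1.8] M [-0.04 -0.    0.03] w 0.0315
 tool shift [-0.13   -0.0006  0.0012] dist 0.13
 rotvec [-0.0003 -0.0004 -0.    ] deg 0.03
```

View pics/w13.png

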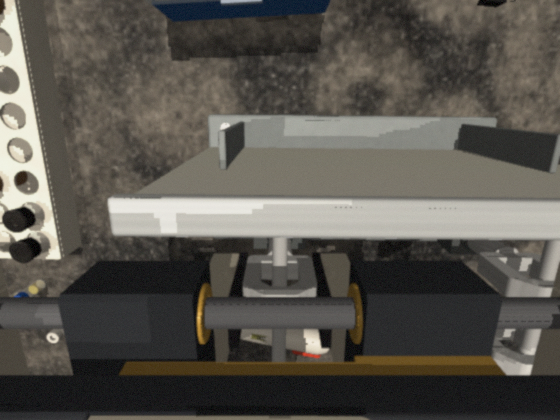

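```bash
python3 -m inch '-.008 0 0 0 0 0 .1;-.012 0 0 0 0 0 .1;-.012 0 0 0 0 0 .1;-.012 0 0 0 0 0 .1;-.012 0 0 0 0 0 .1;-.012 0 0 0 0 0 .1;-.012 0 0 0 0 0 .1;-.012 0 0 0 0 0 .1;-.012 0 0 0 0 0 .1;-.01 0 0 0 0 0 .1;-.009 0 0 0 0 0 .1;-.007 0 0 0 0 0 .1;0 0 -.015 0 0 0 .1;0 0 -.025 0 0 0 .1;0 0 -.025 0 0 0 .1;0 0 -.015 0 0 0 .1;0 0 0 0 0 0 .1;0 0 0 0 0 0 .1';python3 - <<'E'
from h import *
plan(.42,-.25,.24,1.1)
snap("side","s14")
cv2.imwrite("pics/s14c.png",cv2.resize(cv2.imread("pics/s14.png")[150:350,200:430],None,fx=3,fy=3,interpolation=cv2.INTER_CUBIC))
E
```

```text
time_s: 18.33
tcp_pos: [0.44, 0.1016, 0.2405]
eef_rot: [-179.9, -0.1, 1.1]
contact_force: [0.4, -0.8, -2.3]
gripper_width: 0.0317
t 18.33 tcp [0.44   0.1016 0.2405] rot [-1.7993e+02 -8.0000e-02  1.1000e+00] F [ 0.4 -0.8 -2.3] M [-0.06  0.05  0.02] w 0.0317
 tool shift [-0.0267  0.3512 -0.    ] dist 0.3522
 rotvec [-0.0013 -0.0014 -0.0001] deg 0.11
```

View pics/s14c.png

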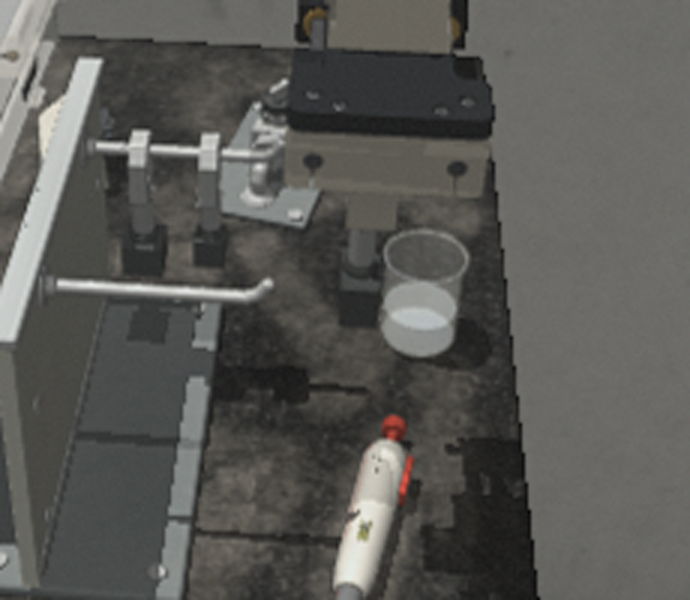

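```bash
python3 -m inch '-.0022 .015 0 0 0 0 .1;-.0022 .027 0 0 0 0 .1;-.0022 .03 0 0 0 0 .1;-.0022 .032 0 0 0 0 .1;-.0022 .032 0 0 0 0 .1;-.0022 .032 0 0 0 0 .1;-.0022 .032 0 0 0 0 .1;-.0022 .032 0 0 0 0 .1;-.0022 .032 0 0 0 0 .1;-.0022 .032 0 0 0 0 .1;-.0022 .027 0 0 0 0 .1;-.0022 .018 0 0 0 0 .1;0 .01 0 0 0 0 .1;0 0 0 0 0 0 .1;0 0 0 0 0 0 .1;0 0 0 0 0 0 .1';python3 - <<'E'
from h import *
plan(.42,-.25,.24,1.1)
print(proj("wrist",(.4994,-.251,.076)))
snap("wrist","w15");a=cv2.imread("pics/w15.png")
cv2.imwrite("pics/w15c.png",cv2.resize(a[40:260,170:400],None,fx=2.7,fy=2.7,interpolation=cv2.INTER_CUBIC))
R,t,f,cx,cy=cam("wrist");np.savez("w15.npz",R=R,t=t)
for o in("valve_seat","gas_valve","hook_spare"):print(r.recognise(o,"wrist")[:2])
E
```

```text
time_s: 19.72
tcp_pos: [0.42, -0.2495, 0.2394]
eef_rot: [-180.0, 0.1, 1.1]
contact_force: [-0.6, 0.8, -0.9]
gripper_width: 0.0317
t 19.72 tcp [ 0.42   -0.2495  0.2394] rot [-1.7998e+02  6.0000e-02  1.1100e+00] F [-0.6  0.8 -0.9] M [-0.04 -0.01 -0.02] w 0.0317
 tool shift [-0.      0.0005 -0.0006] dist 0.0008
 rotvec [-0.0004  0.001   0.0002] deg 0.06
[283.0, 103.8]
[{'xy': [284.4, 99.8], 'p': 0.58}]
[{'xy': [281.3, 99.3], 'p': 0.68}]
[]
```

View pics/w15c.png

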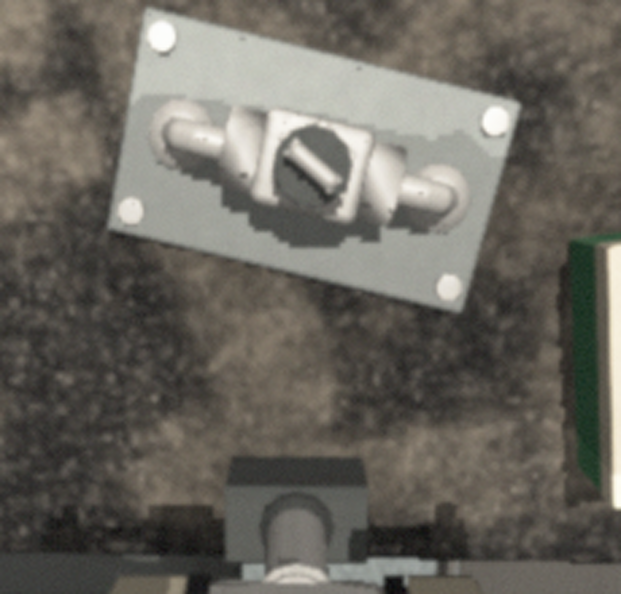

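View pics/w15.png

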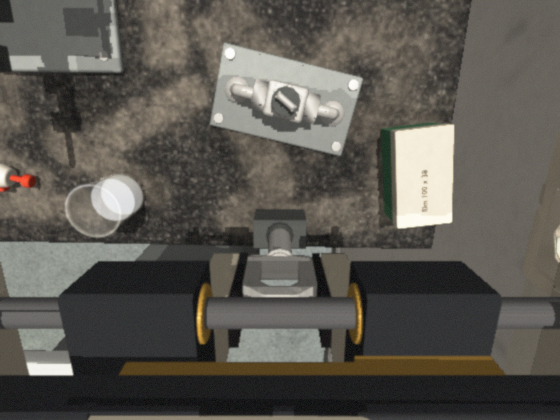

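```bash
python3 - <<'E'
from h import *
C=lambda u,v:(u/2.7+170,v/2.7+40)
a=atz("wrist",C(291,146),.0755);b=atz("wrist",C(335,186),.0755);print("blade",a.round(4),b.round(4),(a+b)/2,np.degrees(np.arctan2(*(a-b)[1::-1])),np.linalg.norm(a-b))
pl=[atz("wrist",C(*p),.006) for p in [(147,8),(520,103),(462,312),(108,230)]]
for p in pl:print(p.round(4))
print("centre",np.mean(pl,0)); 
for i,j in((0,1),(3,2)): d=pl[i]-pl[j];print("y",np.degrees(np.arctan2(d[1],d[0]))-90,np.linalg.norm(d))
for i,j in((0,3),(1,2)): d=pl[i]-pl[j];print("x",np.degrees(np.arctan2(d[1],d[0])),np.linalg.norm(d))
bo=[atz("wrist",C(*p),.008) for p in [(162,37),(494,121),(449,287),(131,210)]]
print("boltcentre",np.mean(bo,0)); d=bo[0]-bo[1]+bo[3]-bo[2];print(np.degrees(np.arctan2(d[1],d[0]))-90)
P=lambda u,v:(u/2.8+150,v/2.8+120)
bo=[atz("top",P(*p),.008) for p in [(554,238),(734,280),(717,370),(535,327)]]
print("top boltcentre",np.mean(bo,0)); d=bo[0]-bo[1]+bo[3]-bo[2];print(np.degrees(np.arctan2(d[1],d[0]))-90)
print(tri([ray("wrist",C(313,166)),ray("top",P(648,293)),ray("side",(374/2.6+150,73/2.6+150))]))
# plug circle
print("plug",atz("wrist",C(312,170),.064))
# key pos in hand: head underside seen
E
python3 - <<'E'
import cv2,numpy as np
a=cv2.imread("pics/w15.png")[85:120,265:310];cv2.imwrite("pics/w15d.png",cv2.resize(a,None,fx=14,fy=14,interpolation=cv2.INTER_CUBIC))
E
```

```text
blade [ 0.5081 -0.2461  0.0755] [ 0.4959 -0.2608  0.0755] [ 0.5020026  -0.25346094  0.0755    ] 50.357261431943236 0.01908934086931599
[ 0.5583 -0.1902  0.006 ]
[ 0.5275 -0.3347  0.006 ]
[ 0.4458 -0.318   0.006 ]
[ 0.476  -0.1723  0.006 ]
centre [ 0.50192372 -0.25378251  0.006     ]
y -12.03810248059429 0.14779222686275653
y -11.689736210612182 0.14879719115432036
x -12.26060661768067 0.08427308392271722
x -11.574245387063227 0.08337047865829332
boltcentre [ 0.50225626 -0.25358831  0.008     ]
-12.102399982549443
top boltcentre [ 0.50153254 -0.25410736  0.008     ]
-12.312719059951334
(array([ 0.50034648, -0.25207449,  0.07524256]), [0.0022, 0.0019, 0.001])
plug [ 0.50080219 -0.25331216  0.064     ]
```

View pics/w15d.png

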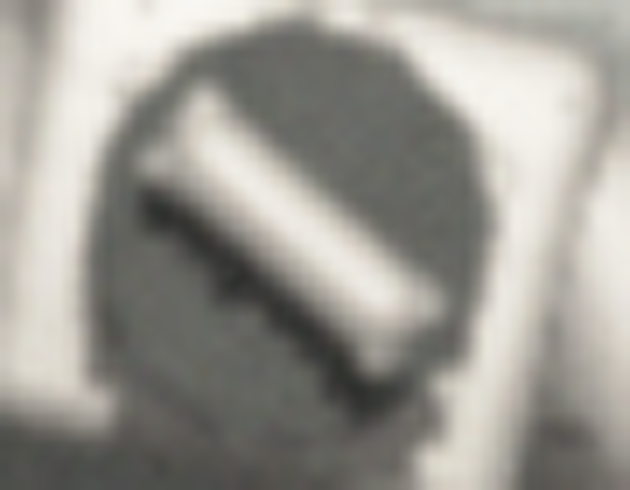

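```bash
python3 - <<'E'
import cv2,numpy as np
a=cv2.imread("pics/w15.png")[200:265,235:325];cv2.imwrite("pics/w15e.png",cv2.resize(a,None,fx=8,fy=8,interpolation=cv2.INTER_CUBIC))
from h import *
s=r.get_state();print(np.round(s["tcp_pos"],4))
for dz in(.0155,.0175): 
  z=s["tcp_pos"][2]+dz-.0855
  for dy in(-.0165,0,.0165): 
    p=np.array(proj("wrist",(s["tcp_pos"][0]+.0095,s["tcp_pos"][1]+dy,z))); print(p,(p-[235,200])*8)
print(atz("wrist",(282.5,102.5),.0755))
D=lambda u,v:(u/14+265,v/14+85)
for q in [((210,95),(440,300)),((150,170),(365,365))]:
    a,b=[atz("wrist",D(*p),.073) for p in q];print(np.degrees(np.arctan2(a[1]-b[1],a[0]-b[0])),(a+b)/2)
E
```

```text
[ 0.4205 -0.2494  0.2401]
[303.8 211.5] [550.4  92. ]
[279.7 211. ] [357.6  88. ]
[255.5 210.5] [164.  84.]
[304.  212.4] [552.   99.2]
[279.7 211.9] [357.6  95.2]
[255.3 211.4] [162.4  91.2]
[ 0.5011185  -0.25041512  0.0755    ]
51.0130936397773 [ 0.50406958 -0.25548261  0.073     ]
50.31145645166339 [ 0.49974144 -0.25130132  0.073     ]
```

View pics/w15e.png

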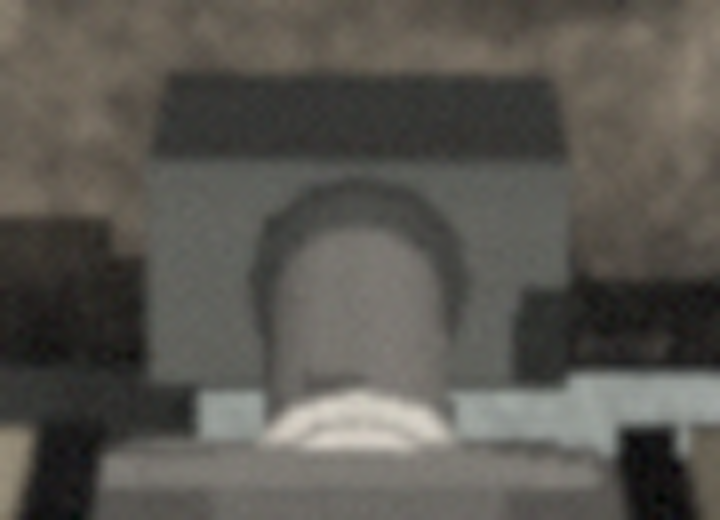

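```bash
python3 -m inch '.005 -.012 .0125 0 0 0 .1;.005 -.012 .0125 0 0 0 .1;.005 -.012 .0125 0 0 0 .1;.005 -.011 .0125 0 0 0 .1;0 0 0 0 0 .1 .1;0 0 0 0 0 .105 .1;0 0 0 0 0 .105 .1;0 0 0 0 0 .105 .1;0 0 0 0 0 .105 .1;0 0 0 0 0 .105 .1;0 0 0 0 0 .084 .1;0 0 0 0 0 0 .1;0 0 0 0 0 0 .1;0 0 0 0 0 0 .1' 50;python3 - <<'E'
from h import *
plan(.5015,-.2535,.19,-39.5)
s=r.get_state();T=s["tcp_pos"]
snap("wrist","w16");a=cv2.imread("pics/w16.png")
cv2.imwrite("pics/w16c.png",cv2.resize(a[50:250,200:360],None,fx=3,fy=3,interpolation=cv2.INTER_CUBIC))
cv2.imwrite("pics/w16d.png",cv2.resize(a[85:160,240:330],None,fx=8,fy=8,interpolation=cv2.INTER_CUBIC))
cv2.imwrite("pics/w16e.png",cv2.resize(a[190:265,235:325],None,fx=8,fy=8,interpolation=cv2.INTER_CUBIC))
print(proj("wrist",(.5015,-.2535,.076)))
E
```

```text
time_s: 21.08
tcp_pos: [0.4395, -0.2025, 0.1901]
eef_rot: [-180.0, -0.0, -39.3]
contact_force: [0.9, -0.2, -1.1]
gripper_width: 0.0316
t 21.08 tcp [ 0.4395 -0.2025  0.1901] rot [-1.7999e+02 -1.0000e-02 -3.9330e+01] F [ 0.9 -0.2 -1.1] M [0.03 0.01 0.03] w 0.0316
 tool shift [0.0803 0.0001 0.0001] dist 0.0803
 rotvec [-0.0002 -0.0002  0.003 ] deg 0.17
[279.7, 102.7]
```

View pics/w16c.png

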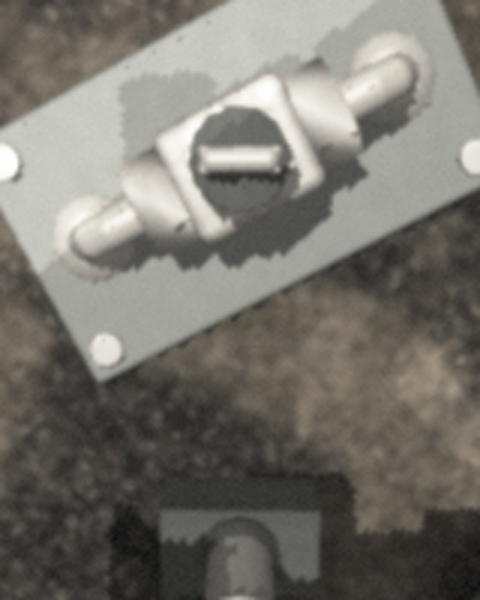

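View pics/w16d.png

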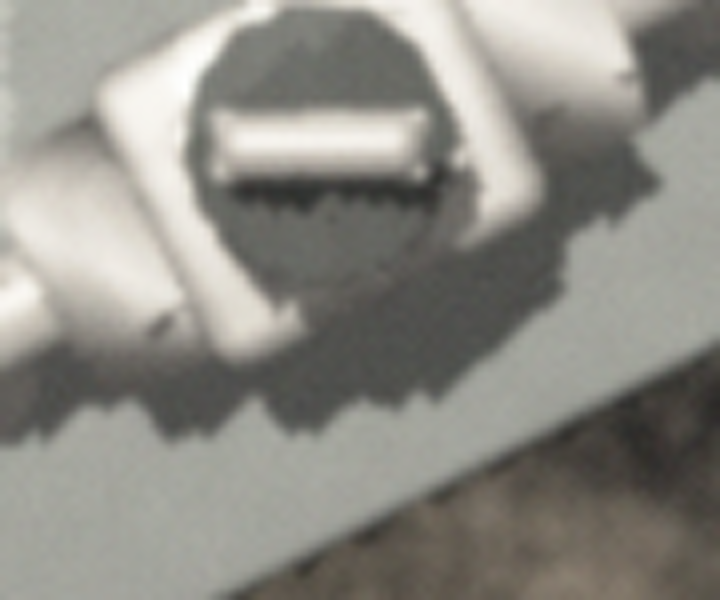

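View pics/w16e.png

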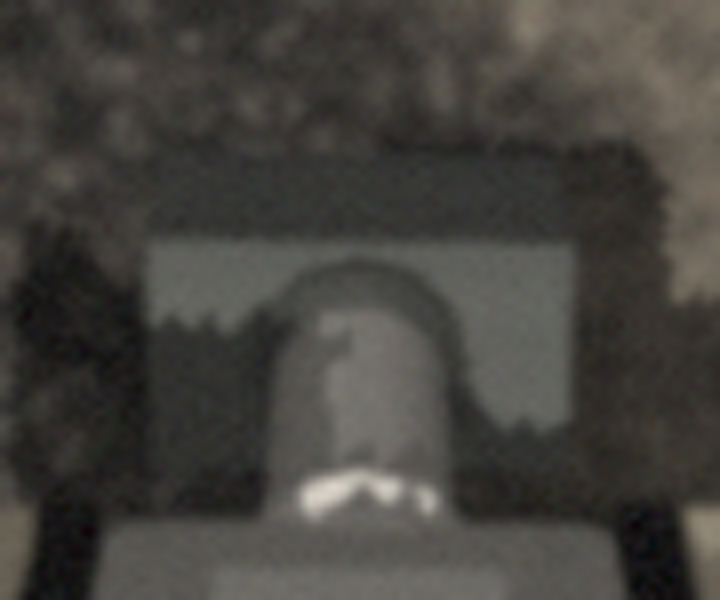

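```bash
python3 - <<'E'
from h import *
from scipy.spatial.transform import Rotation as Ro
s=r.get_state();T=np.array(s["tcp_pos"]);R=Ro.from_euler("xyz",s["eef_rot"],degrees=True);inv=R.inv()
for z in (.070,.073,.076):
  print("blade tool",inv.apply(atz("wrist",(280,103.25),z)-T).round(4))
for dz in(.015,.0165,.018):
  m=inv.apply(atz("wrist",(280,209.6),T[2]+dz-.0855)-T);print("mouth tool",dz,(m-[.0095,0,0]).round(4))
  a=inv.apply(atz("wrist",(235+145/8,190+240/8),T[2]+dz-.0705)-T)
E
```

```text
blade tool [0.0798 0.0003 0.1201]
blade tool [0.0798 0.0003 0.1171]
blade tool [0.0798 0.0003 0.1141]
mouth tool 0.015 [0.0008 0.0003 0.0705]
mouth tool 0.0165 [0.0012 0.0003 0.069 ]
mouth tool 0.018 [0.0017 0.0003 0.0675]
```

```bash
python3 -m inch '.01 0 0 0 0 0 .1;.017 0 0 0 0 0 .1;.02 0 0 0 0 0 .1;.017 0 0 0 0 0 .1;.01 0 0 0 0 0 .1;.005 0 0 0 0 0 .1;0 0 0 0 0 0 .1;0 0 .01 0 0 0 .1;0 0 .012 0 0 0 .1;0 0 .01 0 0 0 .1;0 0 .006 0 0 0 .1;0 0 .003 0 0 0 .1;0 0 0 0 0 0 .1;0 0 0 0 0 0 .1';python3 - <<'E'
from h import *
plan(.5006,-.2526,.149,-39.5)
snap("wrist","w17");snap("side","s17")
cv2.imwrite("pics/s17c.png",cv2.resize(cv2.imread("pics/s17.png")[140:240,240:360],None,fx=5,fy=5,interpolation=cv2.INTER_CUBIC))
snap("top","t17");cv2.imwrite("pics/t17c.png",cv2.resize(cv2.imread("pics/t17.png")[160:280,320:440],None,fx=5,fy=5,interpolation=cv2.INTER_CUBIC))
E
```

```text
time_s: 22.3
tcp_pos: [0.5004, -0.253, 0.1492]
eef_rot: [180.0, -0.0, -39.5]
contact_force: [0.2, -0.5, -0.6]
gripper_width: 0.0316
t 22.3 tcp [ 0.5004 -0.253   0.1492] rot [ 1.800e+02 -1.000e-02 -3.951e+01] F [ 0.2 -0.5 -0.6] M [-0.   -0.02 -0.02] w 0.0316
 tool shift [-0.0001 -0.0005  0.0002] dist 0.0005
 rotvec [ 0.0001 -0.0002 -0.0001] deg 0.01
```

View pics/s17c.png

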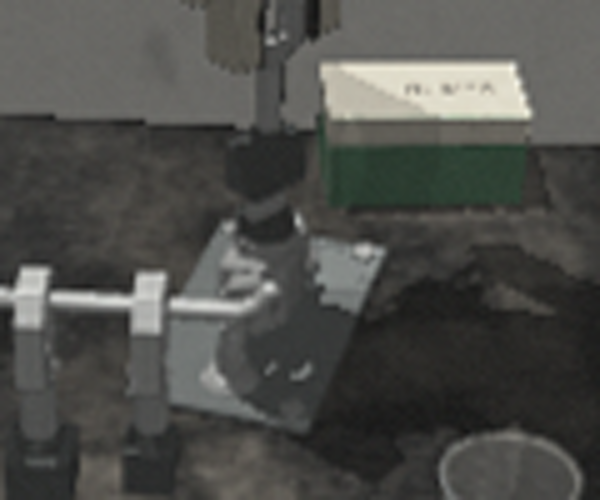

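View pics/w17.png

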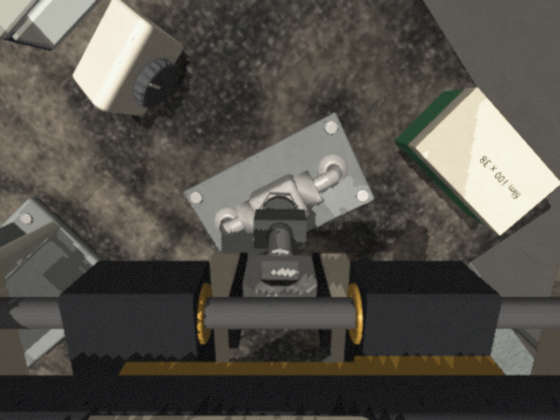

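Key head hangs just above the blade, well aligned. Now feel downward.

```bash
python3 -m inch '0 0 .002 0 0 0 .1;0 0 .001 0 0 0 .1;0 0 .001 0 0 0 .1;0 0 0 0 0 0 .1;0 0 0 0 0 0 .1'; python3 -m inch '0 0 .001 0 0 0 .1;0 0 .001 0 0 0 .1;0 0 0 0 0 0 .1'; python3 -m inch '0 0 .001 0 0 0 .1;0 0 .001 0 0 0 .1;0 0 0 0 0 0 .1'
```

```text
time_s: 22.87
tcp_pos: [0.5002, -0.2531, 0.1449]
eef_rot: [180.0, 0.0, -39.5]
contact_force: [0.1, -0.2, -1.1]
gripper_width: 0.0319
time_s: 23.12
tcp_pos: [0.5002, -0.253, 0.1427]
eef_rot: [180.0, 0.0, -39.5]
contact_force: [0.2, 0.6, -1.9]
gripper_width: 0.0311
time_s: 23.37
tcp_pos: [0.5002, -0.253, 0.1407]
eef_rot: [180.0, 0.0, -39.5]
contact_force: [-0.2, -0.1, -1.6]
gripper_width: 0.0317
```

```bash
python3 -m inch '0 0 .001 0 0 0 .1;0 0 .001 0 0 0 .1;0 0 0 0 0 0 .1'; python3 -m inch '0 0 .001 0 0 0 .1;0 0 .001 0 0 0 .1;0 0 0 0 0 0 .1'; python3 -m inch '0 0 .001 0 0 0 .1;0 0 0 0 0 0 .1'
```

```text
time_s: 23.62
tcp_pos: [0.5002, -0.253, 0.1387]
eef_rot: [180.0, 0.0, -39.5]
contact_force: [0.5, 0.1, -0.9]
gripper_width: 0.0314
time_s: 23.87
tcp_pos: [0.5002, -0.253, 0.1368]
eef_rot: [180.0, 0.0, -39.5]
contact_force: [0.1, 1.1, -1.4]
gripper_width: 0.0314
time_s: 24.03
tcp_pos: [0.5002, -0.253, 0.1358]
eef_rot: [180.0, 0.0, -39.5]
contact_force: [-0.8, -0.6, -1.6]
gripper_width: 0.0314
```

```bash
python3 -m inch '0 0 .001 0 0 0 .1;0 0 0 0 0 0 .1'; python3 -m inch '0 0 .001 0 0 0 .1;0 0 0 0 0 0 .1'; python3 -m inch '0 0 .0007 0 0 0 .1;0 0 0 0 0 0 .1'
```

```text
time_s: 24.2
tcp_pos: [0.5003, -0.253, 0.1348]
eef_rot: [180.0, 0.0, -39.5]
contact_force: [-0.1, 0.1, -0.8]
gripper_width: 0.0314
time_s: 24.37
tcp_pos: [0.5004, -0.2531, 0.134]
eef_rot: [-180.0, -0.0, -39.5]
contact_force: [0.1, 0.3, -1.7]
gripper_width: 0.0311
time_s: 24.53
tcp_pos: [0.5006, -0.2532, 0.1339]
eef_rot: [-180.0, -0.1, -39.5]
contact_force: [-1.8, 1.2, 4.9]
gripper_width: 0.0313
```

```bash
python3 -m inch '0 0 -.0004 0 0 0 .1;0 0 0 0 0 .04 .1;0 0 0 0 0 .06 .1;0 0 0 0 0 .06 .1;0 0 0 0 0 .04 .1;0 0 0 0 0 0 .1'; python3 - <<'E'
from h import *
plan(.5003,-.253,.134,-102)
E
```

```text
time_s: 25.03
tcp_pos: [0.5004, -0.253, 0.134]
eef_rot: [-180.0, -0.0, -51.1]
contact_force: [-1.4, 0.6, 4.3]
gripper_width: 0.0312
t 25.03 tcp [ 0.5004 -0.253   0.134 ] rot [-1.7999e+02 -1.0000e-02 -5.1070e+01] F [-1.4  0.6  4.3] M [0.64 0.51 0.01] w 0.0312
 tool shift [-0.      0.0001 -0.    ] dist 0.0001
 rotvec [-3.000e-04 -1.000e-04  8.889e-01] deg 50.93
```

```bash
python3 -m inch '-.0006 0 -.0003 0 0 0 .1;0 0 0 0 0 0 .1;0 0 0 0 0 0 .1'; python3 - <<'E'
from h import *
plan(.5003,-.253,.134,-102)
snap("wrist","w18");cv2.imwrite("pics/w18c.png",cv2.resize(cv2.imread("pics/w18.png")[160:320,200:360],None,fx=3.6,fy=3.6,interpolation=cv2.INTER_CUBIC))
snap("side","s18");cv2.imwrite("pics/s18c.png",cv2.resize(cv2.imread("pics/s18.png")[140:240,240:360],None,fx=5,fy=5,interpolation=cv2.INTER_CUBIC))
E
```

```text
time_s: 25.28
tcp_pos: [0.5001, -0.2526, 0.134]
eef_rot: [-180.0, -0.0, -50.9]
contact_force: [-0.5, -0.1, 1.6]
gripper_width: 0.0316
t 25.28 tcp [ 0.5001 -0.2526  0.134 ] rot [-1.7999e+02 -2.0000e-02 -5.0920e+01] F [-0.5 -0.1  1.6] M [ 0.09 -0.06  0.05] w 0.0316
 tool shift [ 0.0004  0.0001 -0.    ] dist 0.0004
 rotvec [-3.000e-04 -2.000e-04  8.915e-01] deg 51.08
```

View pics/w18c.png

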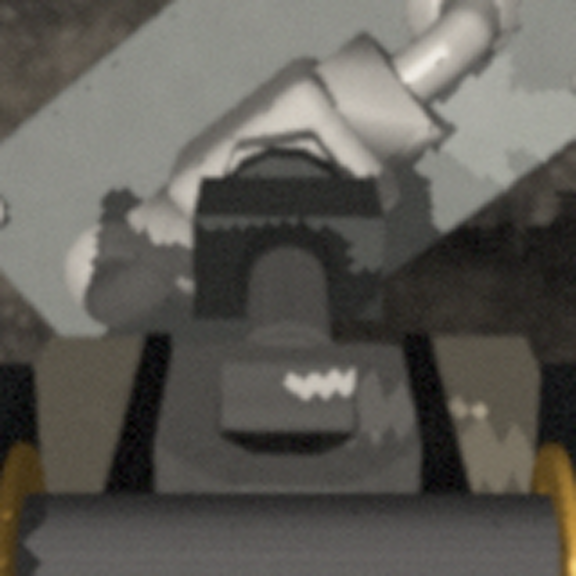

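View pics/s18c.png

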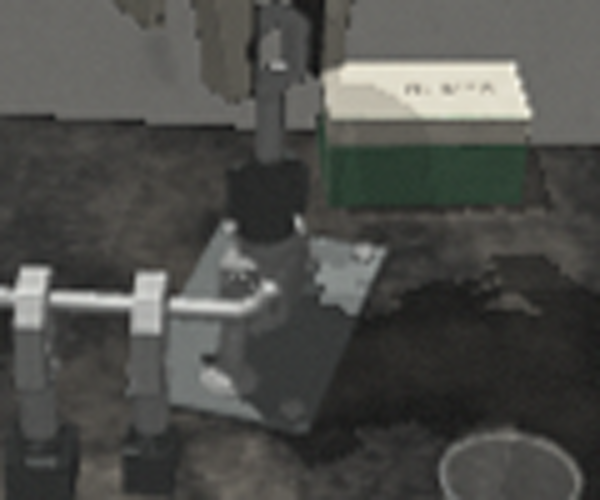

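```bash
python3 -m inch '0 0 0 0 0 .04 .1;0 0 0 0 0 .06 .1;0 0 0 0 0 .06 .1;0 0 0 0 0 .06 .1;0 0 0 0 0 .04 .1;0 0 0 0 0 0 .1'; python3 - <<'E'
from h import *
plan(.5003,-.253,.134,-102)
E
```

```text
time_s: 25.88
tcp_pos: [0.5003, -0.2525, 0.134]
eef_rot: [-180.0, -0.0, -66.0]
contact_force: [0.6, 1.4, 1.4]
gripper_width: 0.0314
t 25.88 tcp [ 0.5003 -0.2525  0.134 ] rot [-1.7997e+02 -1.0000e-02 -6.5960e+01] F [0.6 1.4 1.4] M [ 0.47 -0.32  0.14] w 0.0314
 tool shift [0.0005 0.0002 0.    ] dist 0.0005
 rotvec [-6.000e-04  0.000e+00  6.291e-01] deg 36.04
```

```bash
python3 -m inch '-.0003 -.0001 0 0 0 .04 .1;0 0 0 0 0 .06 .1;0 0 0 0 0 .06 .1;0 0 0 0 0 .06 .1;0 0 0 0 0 .04 .1;0 0 0 0 0 0 .1'; python3 - <<'E'
from h import *
plan(.5003,-.253,.134,-102)
E
```

```text
time_s: 26.38
tcp_pos: [0.5004, -0.2522, 0.134]
eef_rot: [-179.9, -0.0, -80.8]
contact_force: [2.3, 0.4, 0.3]
gripper_width: 0.0312
t 26.38 tcp [ 0.5004 -0.2522  0.134 ] rot [-1.7995e+02 -1.0000e-02 -8.0780e+01] F [2.3 0.4 0.3] M [ 0.51 -0.75  0.05] w 0.0312
 tool shift [0.0008 0.0003 0.    ] dist 0.0008
 rotvec [-0.001   0.      0.3704] deg 21.22
```

```bash
python3 -m inch '0 -.0005 0 0 0 .04 .1;0 0 0 0 0 .06 .1;0 0 0 0 0 .06 .1;0 0 0 0 0 .05 .1;0 0 0 0 0 .03 .1;0 0 0 0 0 0 .1;0 0 0 0 0 0 .1'; python3 - <<'E'
from h import *
plan(.5003,-.253,.134,-102)
E
```

```text
time_s: 26.97
tcp_pos: [0.5007, -0.2521, 0.134]
eef_rot: [-180.0, 0.0, -94.4]
contact_force: [1.5, 1.0, -0.2]
gripper_width: 0.0313
t 26.97 tcp [ 0.5007 -0.2521  0.134 ] rot [-179.96    0.    -94.36] F [ 1.5  1.  -0.2] M [ 0.53 -0.84  0.07] w 0.0313
 tool shift [0.0009 0.0004 0.    ] dist 0.001
 rotvec [-6.000e-04  1.000e-04  1.333e-01] deg 7.64
```

```bash
python3 -m inch '-.0003 -.0005 0 0 0 .03 .1;0 0 0 0 0 .03 .1;0 0 0 0 0 .03 .1;0 0 0 0 0 0 .1'; python3 -c "
from h import *
plan(.5003,-.253,.134,-102)"; python3 -m inch '0 0 0 0 0 .025 .1;0 0 0 0 0 .02 .1;0 0 0 0 0 0 .1'; python3 -c "
from h import *
plan(.5003,-.253,.134,-102)"
```

```text
time_s: 27.3
tcp_pos: [0.501, -0.252, 0.134]
eef_rot: [-180.0, -0.0, -99.6]
contact_force: [1.1, 1.0, 1.4]
gripper_width: 0.0316
t 27.3 tcp [ 0.501 -0.252  0.134] rot [-179.99   -0.    -99.63] F [1.1 1.  1.4] M [ 0.29 -0.51 -0.01] w 0.0316
 tool shift [0.0011 0.0005 0.    ] dist 0.0012
 rotvec [-0.0001 -0.0001  0.0414] deg 2.37
time_s: 27.55
tcp_pos: [0.501, -0.2519, 0.134]
eef_rot: [-180.0, 0.0, -102.3]
contact_force: [1.5, 0.4, 0.9]
gripper_width: 0.0313
t 27.55 tcp [ 0.501  -0.2519  0.134 ] rot [-179.99    0.   -102.31] F [1.5 0.4 0.9] M [ 0.36 -0.67  0.04] w 0.0313
 tool shift [ 0.0012  0.0004 -0.    ] dist 0.0013
 rotvec [-0.0002  0.     -0.0053] deg 0.31
```

```bash
python3 -m inch '-.0001 -.0004 0 0 0 .02 .1;0 0 0 0 0 0 .1'; python3 -c "
from h import *
plan(.5003,-.253,.134,-102)"; python3 -m inch '0 0 0 0 0 .02 .1;0 0 0 0 0 0 .1'; python3 -c "
from h import *
plan(.5003,-.253,.134,-102)"; python3 -m inch '0 0 0 0 0 .02 .1;0 0 0 0 0 0 .1'; python3 -c "
from h import *
plan(.5003,-.253,.134,-102)"
```

```text
time_s: 27.72
tcp_pos: [0.5012, -0.2519, 0.134]
eef_rot: [180.0, -0.0, -103.5]
contact_force: [1.8, 0.1, 1.7]
gripper_width: 0.0312
t 27.72 tcp [ 0.5012 -0.2519  0.134 ] rot [ 1.7998e+02 -1.0000e-02 -1.0347e+02] F [1.8 0.1 1.7] M [ 0.34 -0.26  0.08] w 0.0312
 tool shift [ 0.0012  0.0006 -0.    ] dist 0.0014
 rotvec [ 0.0004 -0.0001 -0.0256] deg 1.47
time_s: 27.88
tcp_pos: [0.5012, -0.2519, 0.134]
eef_rot: [180.0, -0.0, -104.6]
contact_force: [0.7, 0.5, 2.3]
gripper_width: 0.0315
t 27.88 tcp [ 0.5012 -0.2519  0.134 ] rot [ 179.98   -0.   -104.64] F [0.7 0.5 2.3] M [ 0.43 -0.19  0.06] w 0.0315
 tool shift [ 0.0013  0.0006 -0.    ] dist 0.0014
 rotvec [ 0.0003 -0.     -0.046 ] deg 2.64
time_s: 28.05
tcp_pos: [0.5012, -0.2519, 0.134]
eef_rot: [180.0, -0.0, -105.8]
contact_force: [1.0, 0.6, 2.8]
gripper_width: 0.0313
t 28.05 tcp [ 0.5012 -0.2519  0.134 ] rot [ 179.99   -0.   -105.79] F [1.  0.6 2.8] M [ 0.49 -0.1   0.02] w 0.0313
 tool shift [ 0.0013  0.0006 -0.    ] dist 0.0014
 rotvec [ 0.0001 -0.0001 -0.0662] deg 3.79
```

```bash
python3 -m inch '0 0 0 0 0 .02 .1;0 0 0 0 0 0 .1;0 0 0 0 0 0 .1'; python3 -c "
from h import *
plan(.5003,-.253,.134,-102)"; python3 -m inch '0 0 0 0 0 .015 .1;0 0 0 0 0 0 .1;0 0 0 0 0 0 .1'; python3 - <<'E'
from h import *
plan(.5003,-.253,.134,-102)
snap("wrist","w19");cv2.imwrite("pics/w19c.png",cv2.resize(cv2.imread("pics/w19.png")[80:320,160:400],None,fx=2.5,fy=2.5,interpolation=cv2.INTER_CUBIC))
snap("top","t19");cv2.imwrite("pics/t19c.png",cv2.resize(cv2.imread("pics/t19.png")[160:280,320:440],None,fx=5,fy=5,interpolation=cv2.INTER_CUBIC))
E
```

```text
time_s: 28.3
tcp_pos: [0.5013, -0.2519, 0.134]
eef_rot: [180.0, -0.0, -106.9]
contact_force: [-1.2, 0.3, 1.7]
gripper_width: 0.0313
t 28.3 tcp [ 0.5013 -0.2519  0.134 ] rot [ 179.99   -0.   -106.85] F [-1.2  0.3  1.7] M [ 0.44 -0.04  0.02] w 0.0313
 tool shift [ 0.0013  0.0006 -0.    ] dist 0.0015
 rotvec [ 0.0001 -0.     -0.0847] deg 4.85
time_s: 28.55
tcp_pos: [0.5013, -0.2519, 0.134]
eef_rot: [180.0, -0.0, -107.7]
contact_force: [0.3, 0.8, 3.3]
gripper_width: 0.0314
t 28.55 tcp [ 0.5013 -0.2519  0.134 ] rot [ 180.     -0.   -107.71] F [0.3 0.8 3.3] M [ 0.48 -0.06  0.1 ] w 0.0314
 tool shift [ 0.0013  0.0006 -0.    ] dist 0.0015
 rotvec [ 0.     -0.     -0.0996] deg 5.71
```

View pics/w19c.png

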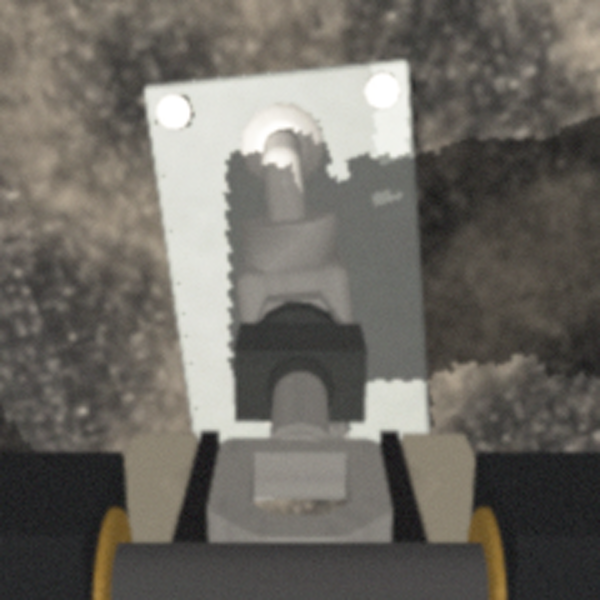

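View pics/t19c.png

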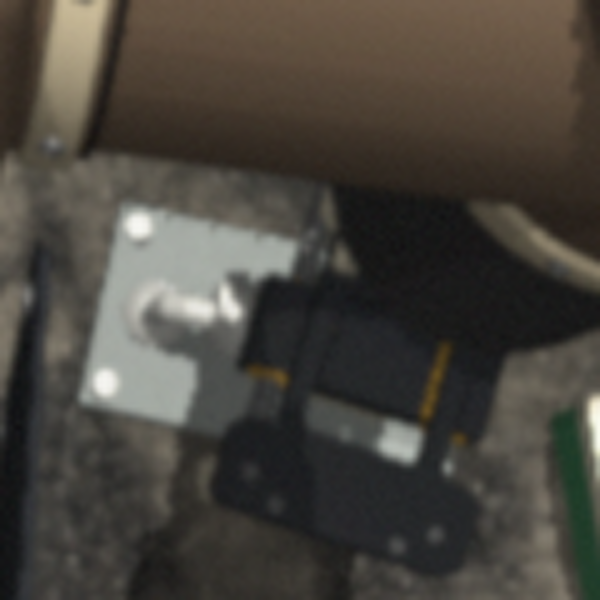

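```bash
python3 -m inch '0 0 0 0 0 -.03 .1;0 0 0 0 0 -.035 .1;0 0 0 0 0 0 .1;0 0 0 0 0 0 .1' 10; python3 -c "
from h import *
plan(.5003,-.253,.134,-102)"; python3 -m inch '0 0 0 0 0 0 .34;0 0 0 0 0 0 .38;0 0 0 0 0 0 .42;0 0 0 0 0 0 .46;0 0 0 0 0 0 .5;0 0 0 0 0 0 .55;0 0 0 0 0 0 .6;0 0 0 0 0 0 .6;0 0 0 0 0 0 .6'; python3 - <<'E'
from h import *
plan(.5003,-.253,.134,-102)
snap("wrist","w20");cv2.imwrite("pics/w20c.png",cv2.resize(cv2.imread("pics/w20.png")[80:320,160:400],None,fx=2.5,fy=2.5,interpolation=cv2.INTER_CUBIC))
E
```

```text
time_s: 28.98
tcp_pos: [0.5012, -0.252, 0.1339]
eef_rot: [180.0, -0.0, -104.0]
contact_force: [-1.1, 0.6, 2.8]
gripper_width: 0.0318
t 28.98 tcp [ 0.5012 -0.252   0.1339] rot [ 1.7999e+02 -1.0000e-02 -1.0404e+02] F [-1.1  0.6  2.8] M [0.21 0.11 0.02] w 0.0318
 tool shift [ 0.0012  0.0007 -0.0001] dist 0.0014
 rotvec [ 0.0001 -0.0001 -0.0356] deg 2.04
time_s: 29.73
tcp_pos: [0.5013, -0.2519, 0.1339]
eef_rot: [180.0, 0.0, -104.0]
contact_force: [-0.4, 0.5, 0.3]
gripper_width: 0.052
t 29.73 tcp [ 0.5013 -0.2519  0.1339] rot [ 180.      0.   -103.98] F [-0.4  0.5  0.3] M [ 0.07 -0.06  0.04] w 0.052
 tool shift [ 0.0013  0.0007 -0.0001] dist 0.0015
 rotvec [ 0.      0.     -0.0346] deg 1.98
```

View pics/w20c.png

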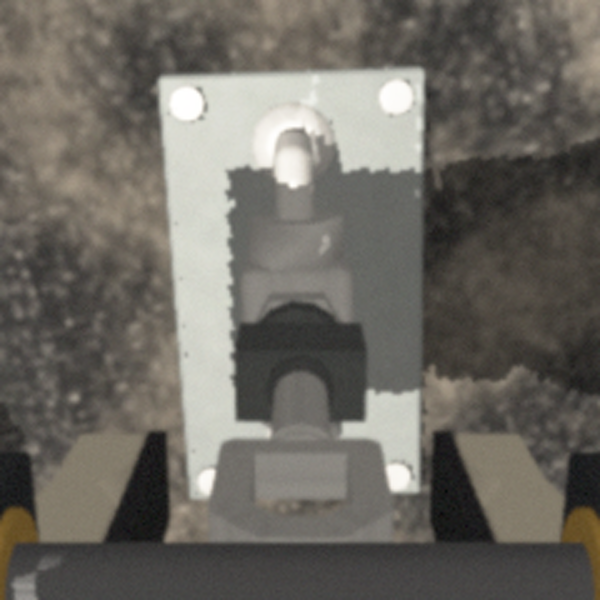

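```bash
python3 -m inch '0 0 -.005 0 0 0 .6;0 0 -.01 0 0 0 .6;0 0 -.02 0 0 0 .6;0 0 -.03 0 0 0 .6;0 0 -.03 0 0 0 .6;0 0 -.025 0 0 0 .6;-.02 0 0 0 0 0 .6;-.03 0 0 0 0 0 .6;-.03 0 0 0 0 0 .6;-.01 0 0 0 0 0 .6;0 0 0 0 0 0 .6;0 0 0 0 0 0 .6;0 0 0 0 0 0 .6'; python3 - <<'E'
from h import *
plan(.5003,-.253,.134,-102)
for n,b in(("wrist",(0,420,0,560)),("side",(140,340,200,380)),("top",(130,300,170,440))):
    im=snap(n,n+"21")[:,:,::-1]; cv2.imwrite(f"pics/{n}21c.png",cv2.resize(im[b[0]:b[1],b[2]:b[3]],None,fx=1.4 if n=="wrist" else 2.9,fy=1.4 if n=="wrist" else 2.9,interpolation=cv2.INTER_CUBIC))
s=[proj(n,X) for n in("wrist","side","top") for X in((.5013,-.252,.17),(.5013,-.252,.064))];print(s)
E
```

```text
time_s: 30.87
tcp_pos: [0.523, -0.165, 0.2544]
eef_rot: [-180.0, -0.0, -104.0]
contact_force: [0.2, -0.8, -1.0]
gripper_width: 0.0528
t 30.87 tcp [ 0.523  -0.165   0.2544] rot [-1.7998e+02 -1.0000e-02 -1.0397e+02] F [ 0.2 -0.8 -1. ] M [ 0.03 -0.12 -0.03] w 0.0528
 tool shift [0.0909 0.0008 0.1204] dist 0.1509
 rotvec [-0.0004 -0.0001 -0.0344] deg 1.97
[[279.6, 87.8], [279.6, 92.5], [294.3, 140.8], [292.9, 182.5], [393.6, 215.7], [381.1, 224.5]]
```

View pics/wrist21c.png

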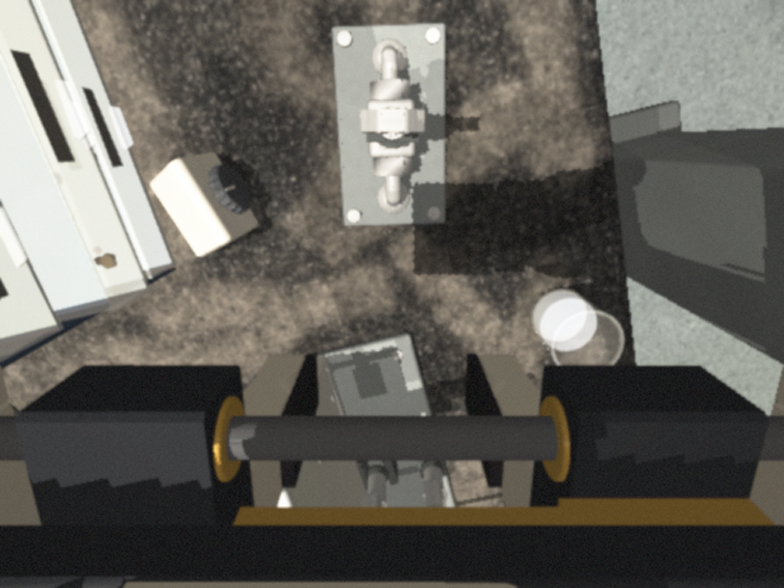

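View pics/side21c.png

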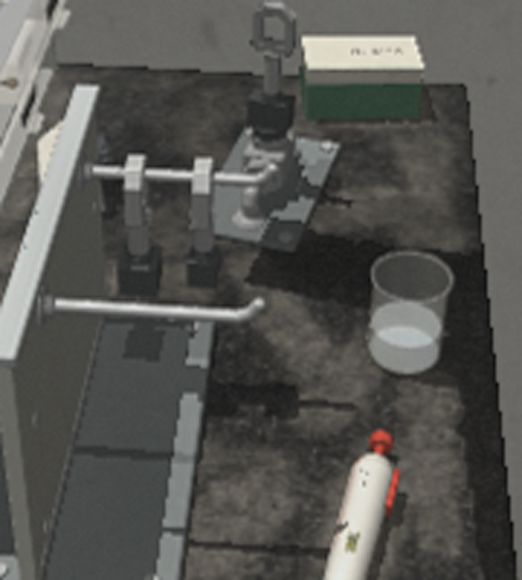

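View pics/top21c.png

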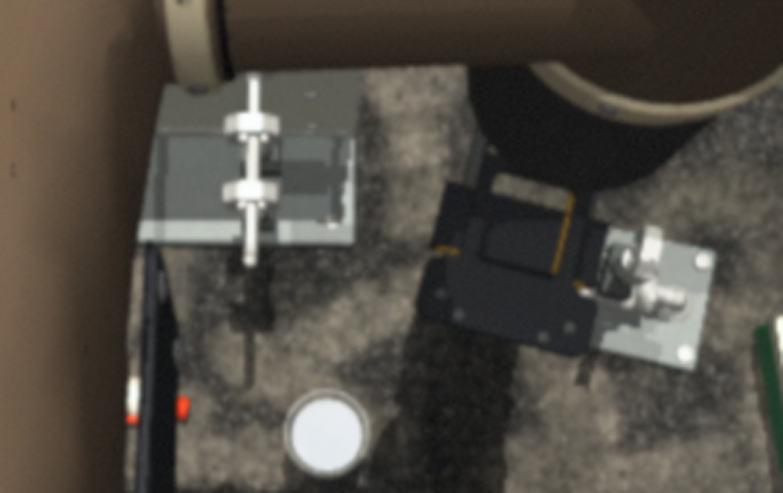

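```bash
python3 -c "
from h import *
print(r.close_job()); plan(.5,-.25,.2)"
```

```text
the job is handed in; nothing more can be done
None
the job is handed in; nothing more can be done
```

I moved the front and middle keys to the spare hook, then seated the rear key on the valve blade and turned it clockwise about 68°. I eased it back about 4° before releasing it, and handed the job in at about 31 s.

**Last checks in the wrist, side and top pictures:**
- Both keys hang on the spare hook, about 30 and 70 mm out from the panel.
- The rear key stands upright and released on the valve. By the height of the tool, its mouth is on the shoulder to within about 1 mm, and the bow is about 2° off straight across the pipe.
- The beaker is where it was, and the gripper touches nothing.

**Forces:** in the readings taken at the end of each move, contact stayed at or below about 5 N. The peaks between those readings were not recorded.

**Not confirmed:** I did not feel a clear stop. The turning moment never rose sharply, even with the key turned about 5.7° past square. I take that excess to be the slot's play with the blade at its stop, judging by the plate's edges in the picture.

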